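# Hang a nursery mobile's pendants in balance

### The arm

A 6-joint arm with a two-finger parallel gripper is mounted at the origin on the work surface. World frame = base frame: x ahead of the robot, y to its left, z up, the work surface at z = 0. Lengths are in m, angles in rad, forces in N, time in s.
With the tool pointing down it reaches from about 0.35 to 0.975 m from the base axis. Payload 4.9 kg.
Tool frame: the origin (TCP) lies at the very end of the fingers, on their centre line; the grasp point (between the pads) lies 19 mm behind it; z points along the fingers, y is the direction in which the jaws open and shut (so a half turn about z gives the same grasp; the last joint's range is limited). The gripper opens to 85 mm and grips with 20 to 120 N. Pads are 22 mm wide; open, the fingers measure 114 mm over their backs; the gripper's body (76 mm by 85 mm) begins 54 mm behind the grasp point. The pads swing forward as they close: fully open they stand 13 mm farther back than shut.
Start: joints at [-1.229, 0.053, 1.613, -0, 1.476, -0.119], TCP at [0.278, -0.56, 0.231] pointing down, gripper open.
Joint ranges: [-3.01, 3.01], [-1.01, 2.22], [0.06, 2.58], [-1.02, 4.17], [0.09, 2.62], [-3.14, 3.14]. Speed limits (rad/s): [2.57, 2.57, 3.14, 3.14, 3.14, 3.14].

### API

Orientations are given as a unit quaternion [w, x, y, z].
In Python, from plant import monitor, eyes, manip gives the robot as it stands.
- The arm moves only by the tool step_arm, never from a script. Its argument "motion" is a list of rows, each a list of 7 numbers: the shift along the world's x, y, z scaled (see below), then the turn, a rotation vector about the world's x, y, z scaled (see below), then the closure in counts, from 0 (fully open) to 255 (shut). In form: [[x, y, z, ax, ay, az, grip], ...]. A call has 1 to 10 rows; each row is the pose to reach, as a shift and turn from the pose commanded when the call began; what a row does not reach only later rows make up. The controller multiplies each number of a shift by 0.5 m and each number of a turn by 1.5 rad. A row lasts 1/10 s, in which the tool goes at most 50 mm and 8.59 degrees, less where a joint would pass 70% of its speed; a pose out of reach is approached as far as the arm can. A call with a number of a shift or a turn outside -1 to 1 is refused whole. A call with a gripper value outside its range is refused whole. The fingers move at their own pace and stop on an object; the grip force is fixed at half the most. Time passes only in rows, so rows that repeat a pose let the fingers close. It gives the time, the measured TCP pose, the force and the opening at its end, in the units of the state.
- monitor.state(): the state, without advancing time (a new reading comes with each control period).
- eyes.grab_frame(name): name is "side" or "top"; returns a dict with "pixels" (400x640x3 uint8, red, green, blue), "mtx" (3x3 intrinsics, pixels), "rvec" (rotation vector, rad) and "tvec" (3), from world to camera coordinates, as OpenCV has them. Camera axes: x right, y down, z forward; pixel columns grow to the right and rows downward; lengths in m; the calibration is good to about 2 mm. A picture is of the moment at which its call begins. There is no depth.
- manip.job_done(): hands the job in, once; it reports no verdict.
Trained networks look in the newest picture that a camera, given by its name, has taken for a name from the list of things; names that differ only in an ending like _2 or _b are one class to them, and where a whole thing is asked for, a point or a joint stands for the part that bears it (a point fixed in the world has none). Each returns a list of dicts, best first, with "p" (0 to 1); they miss things now and then, are a little off and sometimes report something else, mostly with a low value. They report only what shows in the picture. A call takes as long as a camera call. They do not tell look-alikes from the thing itself.
- eyes.look_for(name, camera): "box" ([centre column, centre row, width, height] in pixels, round what is visible of it).
- eyes.pinpoint(name, camera): "uv" ([column, row] in pixels: a listed point, or the origin of a listed thing).
The state is a dict: "time": time; "joint_pos": joint angles; "joint_vel": joint speeds; "joint_efforts": joint torques, N m; "tool_pos": TCP position; "tool_rot": TCP orientation; "contact_force": force on the tool from outside, world axes, zero at the start; "ft_torque": the same for the moment, N m; "gripper_width": opening from 0.0 (shut) to 1.0 (fully open).
Only numpy, scipy, OpenCV 4.12 (cv2) and the standard library are available. Lean on these libraries where they do the work, as an engineer would, in place of code of your own. Each camera call takes 0.05 s, during which the arm holds its last target.

### The job

Finish hanging this mobile, working on alternate sides so that its bar never dips far: the house already hangs on the left, so hang the ceramic cloud on the right half first and then the tree on the left half, outside the house. The weights vary: ease each one down with the bar, without knocking it, until the bar carries it before you let go, so that it never swings freely, then shift the pendants along until the bar stays level by itself; leave the things beside it alone.

Things in the scene. Friction and masses are not known exactly. Their poses are not given: they have to be found in the camera images.
- beam (a joint): Tilt of the bar on its pin, rad: 0 level, positive = left end up; stops at +-0.45. Turns easily; a weight let go at once makes it swing (1 s a swing, over in 2 to 3 s). Starts left side down, about -0.18, under the 150 g house. With all three hung, 10 mm of shift of the cloud changes it by 0.02 to 0.03. The bar follows a held pendant down; only force tells who carries it. Turn it with the bar, or rubbing spoils the feel.
- beam_mid (a point): Middle of the top face of the mobile's dark steel bar, 200 mm above the dresser: 12 mm wide, 14 mm high, 380 mm long, end caps 18 mm high. Local x across the bar away from the robot, y along it to the left end, z out of the top; turns with the bar. The pin is 78 mm above this point; two thin wires run from it to the bar 34 mm either side, so pendants go 60 to 175 mm out.
- stand: Fixed stand of the mobile; origin on the dresser below the pin, x away from the robot, y along the level bar. Round 150 mm foot, 18 mm thick, and 14 mm post at x = +85 mm; the post is 285 mm tall, and at 278 mm an arm runs from it to the pin above the bar's middle.
- house_hook (a point): The small stoneware house already hangs on the left half; its hook is clipped tight and stays, here, on the bar's top face 75 mm left of beam_mid (axes as beam_mid). Same build as the tree: body 50 mm wide, hangs down to 94 mm below the bar's top; its grip block stands 28 mm above it.
- tree_grip (a point): Small stoneware fir tree in steps, body 46 mm wide (y), 120 to 180 g. Point: centre of the wooden grip block on top (28 x 22 x 24 mm in x, y, z). Local z up, y along the bar it will hang on, x out of the hook's opening. Stands on its flat foot, 110 mm below this point; body 58 to 110 mm below, 30 mm thick. At the start x points away from the robot within 0.35 rad.
- tree_hook (a point): Middle of the bearing face of the tree's steel strap hook, which rests on the bar: 24 mm wide in y, 17 mm in x between back strap and lip, 16 mm below the grip's centre, same axes. Straps 4 mm thick: the back strap (outer face x = -12.5) runs down to the body, the lip (outer face x = +12.5) ends 10 mm below this face; from there to the body 32 mm are open towards +x.
- cloud_grip (a point): Big white ceramic cloud, body 82 mm wide (y), 240 to 390 g. Point: centre of the wooden grip block on top (28 x 22 x 24 mm in x, y, z). Local z up, y along the bar it will hang on, x out of the hook's opening. Stands on its flat foot, 110 mm below this point; body 58 to 110 mm below, 30 mm thick. At the start x points away from the robot within 0.35 rad.
- cloud_hook (a point): Middle of the bearing face of the cloud's steel strap hook, which rests on the bar: 24 mm wide in y, 17 mm in x between back strap and lip, 16 mm below the grip's centre, same axes. Straps 4 mm thick: the back strap (outer face x = -12.5) runs down to the body, the lip (outer face x = +12.5) ends 10 mm below this face; from there to the body 32 mm are open towards +x.
- monitor: White baby monitor camera, 80 mm round foot, 110 mm tall; origin under its foot. To be left alone.
- snackpot: Stainless steel snack container with twist cap, 79 mm across, 91 mm tall; origin under it. To be left alone.
- clippercase: Plastic nail clipper case lying flat, 95 x 42 x 18 mm; origin under it. To be left alone.
- teether: Purple silicone teether ring lying flat, 76 mm across, 21 mm high; origin at its middle on the dresser. To be left alone.
Mind the look-alikes: they are no part of the job. Of the things shaped like the part that bears cloud_grip, the white one is meant. Several things look just like the part that bears tree_grip: the one meant starts farthest to the robot's left.

How it is judged:
On the way, in this order (a step that is already met when the one before it is completed fails the run):
1. the cloud hangs on the right half, let go, before the tree touches the bar (z of cloud_hook in the frame of beam_mid between -0.004 and 0.003 m and x of cloud_hook in the frame of beam_mid between -0.006 and 0.006 m and y of cloud_hook in the frame of beam_mid between -0.185 and -0.04 m and contact force between the fingers and cloud below 0.05 N and contact force between tree and beam below 0.05 N), for 0.2 s.
2. the tree hangs on the left half too, let go (z of tree_hook in the frame of beam_mid between -0.004 and 0.003 m and x of tree_hook in the frame of beam_mid between -0.006 and 0.006 m and y of tree_hook in the frame of beam_mid between 0.11 and 0.185 m and contact force between the fingers and tree below 0.05 N and z of cloud_hook in the frame of beam_mid between -0.004 and 0.003 m and x of cloud_hook in the frame of beam_mid between -0.006 and 0.006 m and y of cloud_hook in the frame of beam_mid between -0.185 and -0.04 m and contact force between the fingers and cloud below 0.05 N), for 0.2 s.
At the end, for the whole second after the job is handed in: The cloud hangs on the right half of the bar (40 to 185 mm from the middle) and the tree on the left half outside the house (110 to 185 mm), each let go with its hook seated (bearing face within 3 mm of the bar's top) and at rest, and the bar stays level within 0.015 rad (about 1 degree) (all of step 2 and value of joint beam between -0.015 and 0.015 rad and velocity of joint beam between -0.03 and 0.03 rad/s and linear speed of each of tree, cloud below 0.02 m/s); the robot touches nothing.
It fails at once if the bar is let swing faster than 0.6 rad/s (velocity of joint beam above 0.6 rad/s or velocity of joint beam below -0.6 rad/s).
It fails at once if the bar dips more than 0.38 rad (22 degrees) to either side (value of joint beam above 0.38 rad or value of joint beam below -0.38 rad).
It fails at once if a pendant or the robot knocks or presses on the bar with more than 15 N (contact force between any of tree, cloud, the arm and beam above 15 N).
It fails at once if the monitor camera, snack container, clipper case or teether is moved by more than 15 mm (distance of any of monitor, snackpot, clippercase, teether from where it was at the start of the episode above 0.015 m).
It also fails if it takes over 72 s, if anything falls off the work surface, if the arm or the gripper's body presses on something with over 40 N, if the wrist force passes 120 N, or if a joint passes its speed limit or range.

## Working session

There is one attempt and no reset: what is moved stays moved. The work goes in short steps, Python scripts to look and compute and a tool call to move; the robot and the scene stay as the last step left them, time stands still between calls to the robot, and variables do not carry over. Pictures are saved under pics/ and viewed, and the job is handed in when it is done.

Besides the shell and the picture viewer there is one more tool, called as a command line: name --pt "numbers of a row" for each row, then --argument value for the rest. step_arm: Moves the arm, as the interface text tells. Its arguments: {"type":"object","properties":{"motion":{"type":"array","items":{"type":"array","items":{"type":"number"}}}},"required":["motion"]}

```bash
ls; mkdir -p pics
cat > h.py <<'E'
import numpy as np, cv2
from plant import monitor, eyes, manip
def grab(n,f=None):
    d=eyes.grab_frame(n)
    if f: cv2.imwrite('pics/'+f,d['pixels'][:,:,::-1])
    return d
def proj(d,P):
    return cv2.projectPoints(np.array(P,float).reshape(-1,1,3),np.array(d['rvec'],float),np.array(d['tvec'],float),np.array(d['mtx']),None)[0].reshape(-1,2)
def ray(d,uv):
    R=cv2.Rodrigues(np.array(d['rvec'],float))[0];t=np.array(d['tvec'],float).ravel()
    c=-R.T@t; v=R.T@np.linalg.inv(np.array(d['mtx']))@np.array([uv[0],uv[1],1.]); return c,v/np.linalg.norm(v)
def atz(d,uv,z):
    c,v=ray(d,uv); return c+v*(z-c[2])/v[2]
def tri(d1,u1,d2,u2):
    c1,v1=ray(d1,u1);c2,v2=ray(d2,u2)
    s=np.linalg.lstsq(np.array([v1,-v2]).T,c2-c1,rcond=None)[0]
    a=c1+s[0]*v1;b=c2+s[1]*v2; return (a+b)/2,np.linalg.norm(a-b)
E
python3 - <<'E'
from h import *
np.set_printoptions(precision=3,suppress=True)
s=monitor.state();print({k:np.round(v,3) for k,v in s.items()})
a=grab('side','s0.png');b=grab('top','t0.png')
for d in(a,b): print(ray(d,(320,200)))
for n in ['beam_mid','house_hook','tree_grip','tree_hook','cloud_grip','cloud_hook','stand','monitor','snackpot','clippercase','teether']:
    for c in('side','top'):
        print(n,c,[(np.round(x['uv'],1),round(x['p'],2)) for x in eyes.pinpoint(n,c)])
E
```

```text
pics
{'time': np.float64(0.0), 'joint_pos': array([-1.229,  0.053,  1.614, -0.   ,  1.476, -0.119]), 'joint_vel': array([0.002, 0.001, 0.001, 0.001, 0.   , 0.001]), 'joint_efforts': array([ -0.002, -39.369, -37.017,  -0.   ,   0.007,  -0.   ]), 'tool_pos': array([ 0.278, -0.559,  0.23 ]), 'tool_rot': array([-0.001,  0.974,  0.228, -0.   ]), 'contact_force': array([-0.736, -0.979,  0.412]), 'ft_torque': array([0.007, 0.003, 0.001]), 'gripper_width': np.float64(1.0)}
(array([-0.157,  0.732,  1.045]), array([ 0.519, -0.548, -0.656]))
(array([ 0.329, -0.014,  1.761]), array([ 0.126,  0.017, -0.992]))
beam_mid side [(array([302.1, 176.5]), 0.67)]
beam_mid top [(array([325., 173.]), 0.59)]
house_hook side [(array([285.6, 198.6]), 0.95)]
house_hook top [(array([305.1, 178.6]), 0.61)]
tree_grip side [(array([378.9, 202.7]), 0.93), (array([380.1, 176.9]), 0.65), (array([410.2, 194. ]), 0.61), (array([302.5, 178.7]), 0.44), (array([302.6, 226.8]), 0.16)]
tree_grip top [(array([391.7, 239.1]), 0.69), (array([364.9, 226.2]), 0.57), (array([400.1, 200.7]), 0.51)]
tree_hook side [(array([379.6, 21
[... 553 characters left out ...]
, 185.7]), 0.41)]
cloud_hook top [(array([210.4, 235.6]), 0.74), (array([238. , 266.8]), 0.57), (array([248.5, 232.4]), 0.45)]
stand side [(array([305. , 230.8]), 0.92), (array([377.3, 209.5]), 0.52)]
stand top [(array([324.1, 182.6]), 0.62)]
monitor side [(array([367. , 166.9]), 0.89)]
monitor top [(array([430.9, 166.2]), 0.93)]
snackpot side [(array([216.5, 321.2]), 0.6), (array([365.7, 167.6]), 0.59)]
snackpot top [(array([214.9, 206.2]), 0.83)]
clippercase side [(array([399.9, 183.7]), 0.73), (array([217.4, 322.6]), 0.42)]
clippercase top [(array([427. , 209.2]), 0.74)]
teether side [(array([193.5, 301.4]), 0.56), (array([376.5, 209.4]), 0.24)]
teether top [(array([217. , 176.3]), 0.68)]
```

Run:
```python
import cv2
a=cv2.imread('pics/s0.png')[130:370,150:470];b=cv2.imread('pics/t0.png')[130:330,170:490]
cv2.imwrite('pics/s0c.png',cv2.resize(a,None,fx=2.5,fy=2.5,interpolation=cv2.INTER_CUBIC))
cv2.imwrite('pics/t0c.png',cv2.resize(b,None,fx=2.5,fy=2.5,interpolation=cv2.INTER_CUBIC))
```

```text
(no output)
```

View pics/s0c.png

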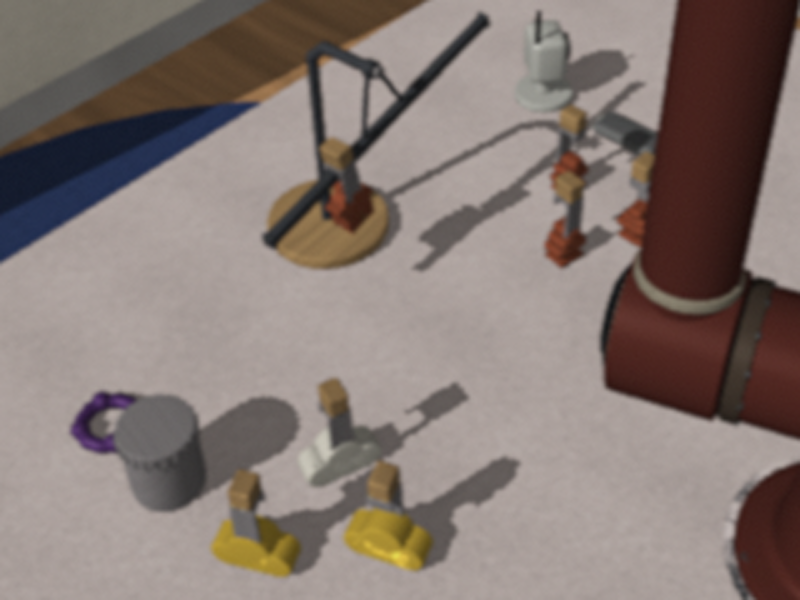

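View pics/t0c.png

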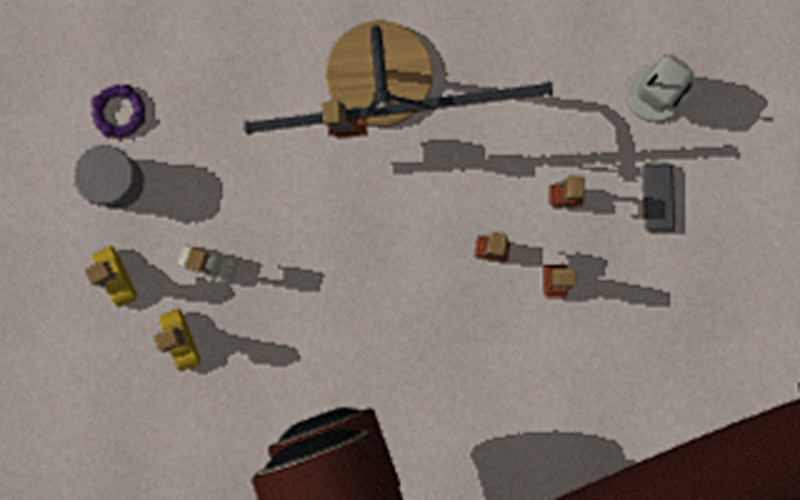

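View pics/s0.png

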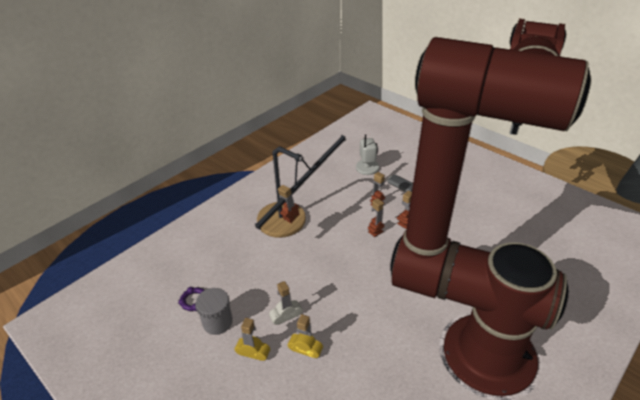

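Run:
```python
from h import *
np.set_printoptions(precision=4,suppress=True)
a=grab('side','s1.png');b=grab('top','t1.png')
for k in range(4): print(monitor.state()['time'],monitor.state()['contact_force'])
P=dict(mid=((302.1,176.5),(325,173)),househook=((285.6,198.6),(305.1,178.6)),tg=((378.9,202.7),(364.9,226.2)),th=((379.6,211.7),(368.4,228.3)),cg=((284.9,287.5),(249.9,232.8)),ch=((280.5,294.3),(248.5,232.4)),
stand=((305,230.8),(324.1,182.6)),mon=((367,166.9),(430.9,166.2)),snack=((216.5,321.2),(214.9,206.2)),teether=((193.5,301.4),(217,176.3)),clip=((399.9,183.7),(427,209.2)))
for k,(u,v) in P.items():
    print(k,*tri(a,u,b,v))
# bar ends from crop pixel
print('Lend',tri(a,(150+270/2.5,130+240/2.5),b,(170+247/2.5,130+127/2.5)))
print('Rend',tri(a,(150+483/2.5,130+20/2.5),b,(170+549/2.5,130+89/2.5)))
for z in [.11]: print('z',atz(b,(364.9,226.2),z),atz(b,(249.9,232.8),z),atz(a,(378.9,202.7),z),atz(a,(284.9,287.5),z))
def crop(f,x,y,w,h,s,o):
    cv2.imwrite('pics/'+o,cv2.resize(cv2.imread('pics/'+f)[y:y+h,x:x+w],None,fx=s,fy=s,interpolation=cv2.INTER_CUBIC))
A=[('s1.png',255,270,60,60),('t1.png',215,215,60,60),('s1.png',355,165,60,80),('t1.png',345,200,60,60)]
im=[cv2.resize(cv2.imread('pics/'+f)[y:y+60,x:x+60],(390,290),interpolation=cv2.INTER_CUBIC) for f,x,y,w,h in A]
cv2.imwrite('pics/det.png',np.vstack([np.hstack(im[:2]),np.hstack(im[2:])]))
```

```text
1.3 [ 0.7754 -0.2338 -0.1149]
1.3 [ 0.7754 -0.2338 -0.1149]
1.3 [ 0.7754 -0.2338 -0.1149]
1.3 [ 0.7754 -0.2338 -0.1149]
mid [ 0.6093 -0.0054  0.2087] 0.0033475321933739382
househook [0.6022 0.061  0.1752] 0.006615280611925234
tg [ 0.4451 -0.1338  0.1244] 0.014005210933656684
th [ 0.4444 -0.1462  0.0816] 0.006709613249563011
cg [0.4339 0.2417 0.1059] 0.0031489752004950733
ch [0.4384 0.2511 0.0846] 0.0013687820490337246
stand [ 0.6105 -0.0023  0.0027] 0.009152498557374236
mon [ 0.6656 -0.3745  0.0023] 0.0044538586926205015
snack [0.5363 0.3806 0.0179] 0.006616650426605133
teether [0.6427 0.3774 0.0017] 0.0037229582224034296
clip [ 0.5124 -0.3515  0.0232] 0.004615914499726421
Lend (array([0.5959, 0.1746, 0.1597]), np.float64(0.0019321543550476956))
Rend (array([ 0.6277, -0.202 ,  0.2264]), np.float64(0.0002299228329587939))
z [ 0.4521 -0.131   0.11  ] [0.4349 0.2421 0.11  ] [ 0.4485 -0.1511  0.11  ] [0.43  0.243 0.11 ]
```

View pics/det.png

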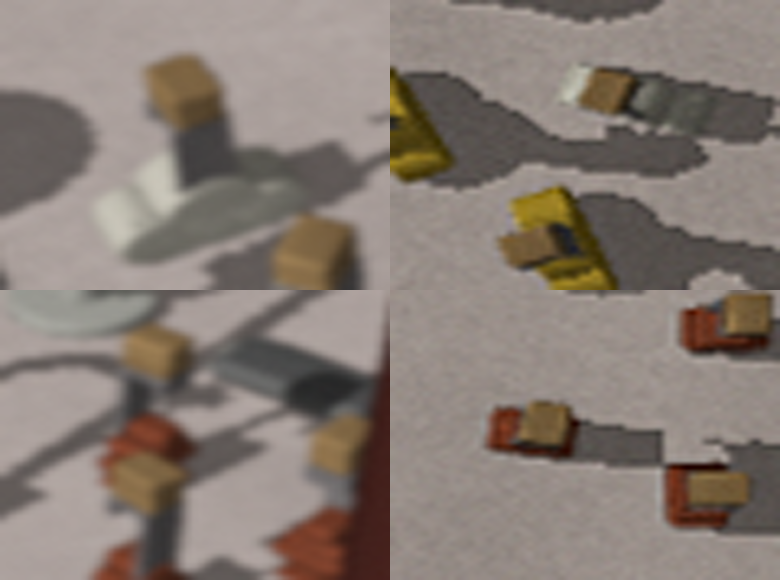

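```bash
cat > fit.py <<'E'
from h import *
from scipy.optimize import minimize
def boxpts(c,R,ctr,size):
    s=np.array([[i,j,k] for i in(-.5,.5) for j in(-.5,.5) for k in(-.5,.5)])*np.array(size)+np.array(ctr)
    return s@R.T+c
def mask(d,P,roi,S=8):
    x,y,w,h=roi; uv=(proj(d,P)+0.5-np.array([x,y]))*S-0.5
    m=np.zeros((h*S,w*S),np.uint8)
    cv2.fillConvexPoly(m,np.round(cv2.convexHull(uv.astype(np.float32))*16).astype(np.int32),255,shift=4)
    return cv2.resize(m,(w,h),interpolation=cv2.INTER_AREA)/255.
def woodseg(d,roi):
    x,y,w,h=roi; p=d['pixels'][y:y+h,x:x+w]
    hsv=cv2.cvtColor(p,cv2.COLOR_RGB2HSV).astype(int)
    m=(abs(hsv[...,0]-17)<7)&(hsv[...,1]>85)&(hsv[...,2]>50)
    return m.astype(np.uint8)
def near(m,uv):
    n,l=cv2.connectedComponents(m)
    ys,xs=np.nonzero(m); i=np.argmin((xs-uv[0])**2+(ys-uv[1])**2); return (l==l[ys[i],xs[i]]).astype(float)
def Rz(a): return cv2.Rodrigues(np.array([0,0,a]))[0]
def Rx(a): return cv2.Rodrigues(np.array([a,0,0.]))[0]
E
python3 - <<'E'
from fit import *
np.set_printoptions(precision=4,suppress=True)
a=grab('side','s2.png');b=grab('top','t2.png')
vis=[]
for nm,us,ut,g in [('cloud',(284.9,287.5),(249.5,233),(.434,.242)),('tree',(378.5,204.5),(368.8,227.3),(.446,-.14))]:
    segs=[]
    for d,u in((a,us),(b,ut)):
        roi=(int(u[0])-16,int(u[1])-16,32,32); m=near(woodseg(d,roi),(16,16)); segs.append((d,roi,m))
        vis.append(cv2.resize(np.hstack([d['pixels'][roi[1]:roi[1]+32,roi[0]:roi[0]+32,::-1],(m[...,None]*255).astype(np.uint8).repeat(3,2)]),None,fx=6,fy=6,interpolation=cv2.INTER_NEAREST))
    def cost(p,which=(0,1)):
        P=boxpts(np.array([p[0],p[1],.11]),Rz(p[2]),(0,0,0),(.028,.022,.024))
        return sum(np.abs(cv2.GaussianBlur(mask(d,P,r),(0,0),.7)-cv2.GaussianBlur(m,(0,0),.7)).sum() for i,(d,r,m) in enumerate(segs) if i in which)
    for w in((0,1),(0,),(1,)):
        res=[]
        for y0 in(-.25,0,.25):
            r=minimize(cost,[*g,y0],args=(w,),method='Nelder-Mead',options=dict(initial_simplex=np.array([[*g,y0],[g[0]+.006,g[1],y0],[g[0],g[1]+.006,y0],[*g,y0+.2]])))
            res.append((r.fun,*r.x))
        print(nm,w,np.array(min(res)),[m.sum() for _,_,m in segs])
cv2.imwrite('pics/seg.png',np.vstack([np.hstack(vis[:2]),np.hstack(vis[2:])]))
E
```

```text
cloud (0, 1) [57.328   0.433   0.2474 -0.6101] [np.float64(115.0), np.float64(55.0)]
cloud (0,) [39.1396  0.4331  0.2471 -0.6187] [np.float64(115.0), np.float64(55.0)]
cloud (1,) [16.4232  0.4337  0.2494 -0.3427] [np.float64(115.0), np.float64(55.0)]
tree (0, 1) [35.0554  0.4483 -0.1427 -0.2458] [np.float64(108.0), np.float64(64.0)]
tree (0,) [22.0547  0.4493 -0.1436  0.4385] [np.float64(108.0), np.float64(64.0)]
tree (1,) [ 9.7931  0.4487 -0.142  -0.1915] [np.float64(108.0), np.float64(64.0)]
```

View pics/seg.png

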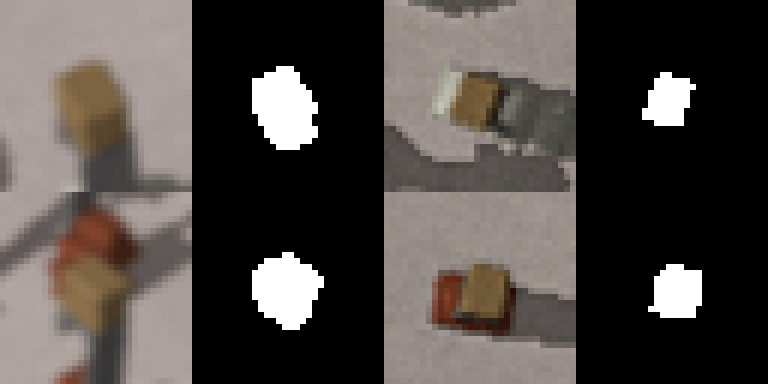

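```bash
cat >> fit.py <<'E'
def barR(yaw,th): return Rz(yaw)@Rx(th)
def barmask(d,p,roi,S=4):
    x0,y0,yaw,th=p[:4]; R=barR(yaw,th); pin=np.array([x0,y0,.278+(p[4] if len(p)>4 else 0)])
    m=mask(d,boxpts(pin,R,(0,0,-.078-.007),(.012,.380,.014)),roi,S)
    for s in(1,-1): m=np.maximum(m,mask(d,boxpts(pin,R,(0,s*.188,-.078-.007),(.016,.004,.018)),roi,S))
    return m
def fitbar(ds,p0,parts=((-.2,-.05),(.1,.2)),thr=75,free=(0,1,2,3),out=None,bg=12):
    dat=[]
    R=barR(p0[2],p0[3])
    for d in ds:
        e=proj(d,boxpts(np.array([p0[0],p0[1],.278]),R,(0,0,-.085),(.03,.42,.03)))
        x,y=np.floor(e.min(0)).astype(int)-4; x2,y2=np.ceil(e.max(0)).astype(int)+4
        x,y=max(x,0),max(y,0);x2,y2=min(x2,640),min(y2,400)
        roi=(x,y,x2-x,y2-y)
        W=np.zeros((roi[3],roi[2]))
        for lo,hi in parts: W=np.maximum(W,mask(d,boxpts(np.array([p0[0],p0[1],.278]),R,(0,(lo+hi)/2,-.085),(.045,hi-lo+.0,.045)),roi,2))
        pix=d['pixels'][y:y2,x:x2].astype(float)
        g=pix.max(2)
        seg=np.clip((thr+20-g)/40,0,1)
        dat.append((d,roi,W,seg))
    def full(q):
        p=list(p0); 
        for i,v in zip(free,q): p[i]=v
        return p
    def cost(q):
        p=full(q); return sum((W*np.abs(cv2.GaussianBlur(barmask(d,p,roi),(0,0),.6)-seg)).sum() for d,roi,W,seg in dat)
    q0=np.array([p0[i] for i in free]); st=np.array([.006,.006,.03,.03,.005])[list(free)]
    best=None
    for k in range(2):
        sim=np.vstack([q0]+[q0+st[i]*np.eye(len(q0))[i] for i in range(len(q0))])
        r=minimize(cost,q0,method='Nelder-Mead',options=dict(initial_simplex=sim,xatol=1e-5,fatol=1e-3)); q0=r.x; st=-st/2
    if out:
        ims=[]
        for d,roi,W,seg in dat:
            m=barmask(d,full(q0),roi); x,y,w,h=roi
            im=d['pixels'][y:y+h,x:x+w,::-1].copy(); im2=im.copy(); im2[m>.5]=(0,255,0)
            im=np.hstack([im,im2]); s=780/im.shape[1]; ims.append(cv2.resize(im,None,fx=s,fy=s,interpolation=cv2.INTER_CUBIC))
        v=np.vstack(ims); s=min(1,590/v.shape[0]); cv2.imwrite('pics/'+out,cv2.resize(v,None,fx=s,fy=s))
    return np.array(full(q0)),r.fun
E
python3 - <<'E'
from fit import *
np.set_printoptions(precision=4,suppress=True)
a=grab('side','s3.png');b=grab('top','t3.png')
p0=[.611,0,.084,-.178]
print(fitbar([a,b],p0,out='bar0.png'))
print(fitbar([a,b],p0,thr=60))
print(fitbar([a],p0)); print(fitbar([b],p0))
E
```

```text
(array([ 0.612 ,  0.0008,  0.0903, -0.1704]), np.float64(326.78039619809226))
(array([ 0.6113, -0.0003,  0.092 , -0.1598]), np.float64(413.5633464274172))
(array([ 0.6095,  0.0033,  0.0908, -0.1722]), np.float64(193.40198293657053))
(array([ 0.6128, -0.0018,  0.0897, -0.1578]), np.float64(123.27777186031331))
```

View pics/bar0.png

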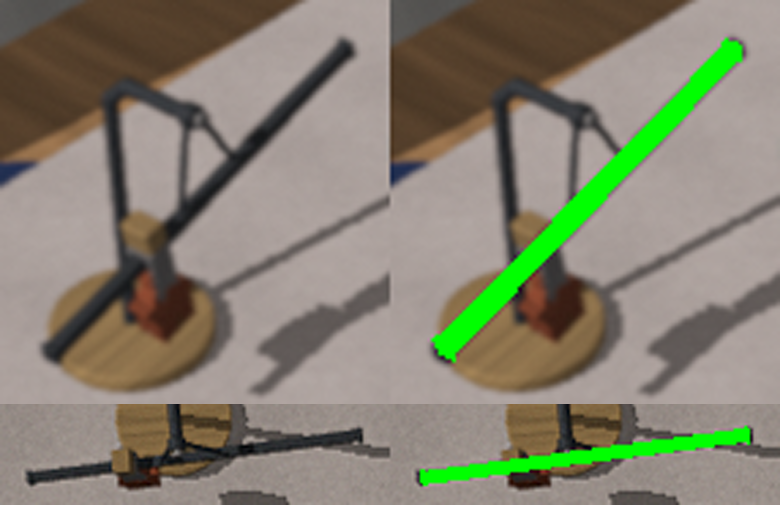

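step_arm --pt "0.18 0.96 0.04 0 0 0.3 40" --pt "0.18 0.96 0.04 0 0 0.595 90" --pt "0.18 0.96 0.04 0 0 0.595 90" --pt "0.18 0.96 0.04 0 0 0.595 90" --pt "0.18 0.96 0.04 0 0 0.595 90" --pt "0.18 0.96 0.04 0 0 0.595 90" --pt "0.18 0.96 0.04 0 0 0.595 90" --pt "0.18 0.96 0.04 0 0 0.595 90" --pt "0.18 0.96 0.04 0 0 0.595 90" --pt "0.18 0.96 0.04 0 0 0.595 90"

```text
time: 2.5
tool_pos: [0.3679, -0.0775, 0.2518]
tool_rot: [0.001, 0.779, 0.627, 0.001]
contact_force: [1.4, -0.3, -0.5]
gripper_width: 0.648
```

step_arm --pt "0.13 0.654 0 0 0 0 90" --pt "0.13 0.654 0 0 0 0 90" --pt "0.13 0.654 0 0 0 0 90" --pt "0.13 0.654 0 0 0 0 90" --pt "0.13 0.654 0 0 0 0 90" --pt "0.13 0.654 0 0 0 0 90" --pt "0.13 0.654 0 0 0 0 90" --pt "0.13 0.654 -0.1 0 0 0 90" --pt "0.13 0.654 -0.18 0 0 0 90" --pt "0.13 0.654 -0.18 0 0 0 90"

```text
time: 3.5
tool_pos: [0.4286, 0.2459, 0.1546]
tool_rot: [-0.002, 0.779, 0.626, -0.006]
contact_force: [-0.8, -0.7, -1.4]
gripper_width: 0.644
```

Run:
```python
from fit import *
a=grab('side','s4.png');b=grab('top','t4.png')
s=monitor.state();print(s['tool_pos'],s['contact_force'],s['tool_rot'])
im=[cv2.resize(cv2.imread('pics/'+f)[y:y+80,x:x+80],(390,390),interpolation=cv2.INTER_CUBIC) for f,x,y in (('s4.png',245,230),('t4.png',205,190))]
cv2.imwrite('pics/d4.png',np.hstack(im))
```

```text
[0.43271828 0.24709843 0.16147675] [ 0.59214486 -0.03719311 -0.18411184] [-1.77286309e-04  7.79703398e-01  6.26148803e-01 -5.05993667e-04]
```

View pics/d4.png

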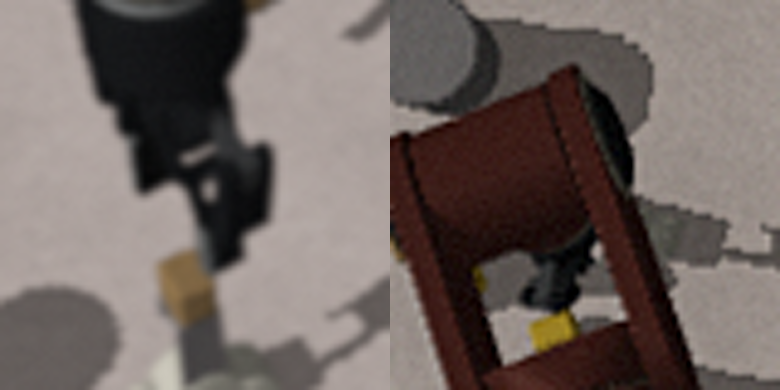

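Run:
```python
from fit import *
a=grab('side')
P=[(0.4327,.2471,.1615),(0.4327,.2471,.11),(0.4327+.027,.2471-.006,.170),(0.4327-.027,.2471+.006,.170)]
print(((proj(a,P)-[245,230])*390/80).round())
```

```text
[[177. 214.]
 [185. 282.]
 [146. 166.]
 [207. 239.]]
```

step_arm --pt "0 0 -0.07 0 0 0 90" --pt "0 0 -0.135 0 0 0 90" --pt "0 0 -0.135 0 0 0 90" --pt "0 0 -0.135 0 0 0 255" --pt "0 0 -0.135 0 0 0 255" --pt "0 0 -0.135 0 0 0 255" --pt "0 0 -0.135 0 0 0 255"

```text
time: 4.35
tool_pos: [0.4349, 0.2481, 0.0976]
tool_rot: [0.001, 0.78, 0.626, 0.002]
contact_force: [-2.8, -1.0, 6.5]
gripper_width: 0.323
```

step_arm --pt "0 0 0.02 0 0 0 255" --pt "0 0 0.1 0 0 0 255" --pt "0 0 0.2 0 0 0 255" --pt "0 0 0.29 0 0 0 255" --pt "0 0 0.29 0 0 0 255" --pt "0 0 0.29 0 0 0 255" --pt "0 0 0.29 0 0 0 255"

```text
time: 5.05
tool_pos: [0.4319, 0.2468, 0.237]
tool_rot: [-0.0, 0.78, 0.626, -0.001]
contact_force: [-0.1, 0.0, -3.1]
gripper_width: 0.323
```

Run:
```python
from fit import *
F=[];W=[]
for i in range(8):
    eyes.grab_frame('side'); s=monitor.state(); F.append(s['contact_force']);W.append(s['ft_torque'])
F=np.array(F);print(F.round(2));print(F.mean(0),F.std(0),np.mean(W,0)); print(s['tool_pos'],s['tool_rot'],s['gripper_width'])
```

```text
[[ 1.59  0.67 -2.99]
 [-0.27  0.67 -3.42]
 [-0.02 -0.18 -2.59]
 [-0.21 -0.33 -2.64]
 [ 0.34  0.03 -3.17]
 [ 0.61  0.3  -3.41]
 [ 0.53  0.86 -1.76]
 [-0.07 -0.04 -3.08]]
[ 0.3132035   0.2473632  -2.88257439] [0.57504022 0.41657459 0.514463  ] [0.01315174 0.01513283 0.0073256 ]
[0.43271049 0.24712233 0.23816226] [-1.73795932e-04  7.79681943e-01  6.26175500e-01 -5.29113678e-04] 0.31815897575926533
```

```bash
cat >> fit.py <<'E'
from scipy.spatial.transform import Rotation as Ro
PIN=np.array([.6115,0.0,.278]); YAW=.0905
def barpt(d,th,up=0,xo=0): # local point on bar: y=d, raised `up`(bar normal), xo in bar x
    return PIN+barR(YAW,th)@np.array([xo,d,-.078+up])
def toolR(th): # tool y along bar x (bar-frame), z down
    B=barR(YAW,th); return np.column_stack([B[:,1],B[:,0],-B[:,2]])
def turn(q_cur_R,th):
    return Ro.from_matrix(toolR(th)@q_cur_R.T).as_rotvec()
def tcp(d,th,up=0,xo=0,off=.0015): return barpt(d,th,up+off,xo)
E
python3 - <<'E'
from fit import *
s=monitor.state();q=s['tool_rot'];R=Ro.from_quat([*q[1:],q[0]]).as_matrix()
print(R.round(3)); print(turn(R,-.168)/1.5, barpt(-.1,-.168), tcp(-.1,-.168,.019,-.06))
E
```

```text
[[ 0.216  0.976 -0.001]
 [ 0.976 -0.216 -0.   ]
 [-0.001 -0.001 -1.   ]]
[-0.11185051  0.00648848  0.20491737] [ 0.62158914 -0.11117772  0.21781923] [ 0.56152489 -0.11318651  0.23803062]
```

step_arm --pt "0.01 -0.04 0.01 0 0 0.0 255" --pt "0.04 -0.11 0.01 -0.02 0 0.04 255" --pt "0.07 -0.19 0.01 -0.04 0 0.08 255" --pt "0.1 -0.27 0.01 -0.06 0.003 0.12 255" --pt "0.13 -0.35 0.01 -0.08 0.003 0.16 255" --pt "0.155 -0.43 0.01 -0.1 0.006 0.19 255" --pt "0.18 -0.51 0.01 -0.112 0.006 0.205 255" --pt "0.205 -0.59 0 -0.112 0.006 0.205 255" --pt "0.23 -0.66 0 -0.112 0.006 0.205 255" --pt "0.245 -0.7 0 -0.112 0.006 0.205 255"

```text
time: 6.45
tool_pos: [0.5557, -0.1053, 0.2384]
tool_rot: [0.062, 0.673, 0.735, -0.056]
contact_force: [0.0, 0.8, -3.3]
gripper_width: 0.328
```

step_arm --pt "0.008 -0.013 0 0 0 0 255" --pt "0.012 -0.02 0 0 0 0 255" --pt "0.012 -0.02 0 0 0 0 255" --pt "0.012 -0.02 0 0 0 0 255"

```text
time: 6.85
tool_pos: [0.5613, -0.1117, 0.2387]
tool_rot: [0.062, 0.672, 0.736, -0.056]
contact_force: [-0.4, 0.1, -2.4]
gripper_width: 0.325
```

Run:
```python
from fit import *
np.set_printoptions(precision=4,suppress=True)
a=grab('side','s5.png');b=grab('top','t5.png')
s=monitor.state();print(s['tool_pos'],s['contact_force']); q=s['tool_rot'];R=Ro.from_quat([*q[1:],q[0]]).as_matrix()
print(turn(R,-.168))
im=[cv2.resize(cv2.imread('pics/'+f)[y:y+110,x:x+130],(520,440),interpolation=cv2.INTER_CUBIC) for f,x,y in (('s5.png',245,110),('t5.png',265,140))]
cv2.imwrite('pics/d5.png',cv2.resize(np.hstack(im),(800,340)))
print(fitbar([a],[.6115,0,.0905,-.168],free=(3,),parts=((.1,.2),)),fitbar([b],[.6115,0,.0905,-.168],free=(3,),parts=((.1,.2),)))
```

```text
[ 0.5613 -0.1117  0.2389] [-0.1933  1.1734 -3.2183]
[-0.0008  0.0016 -0.0017]
(array([ 0.6115,  0.    ,  0.0905, -0.2076]), np.float64(102.57518361742956)) (array([ 0.6115,  0.    ,  0.0905, -0.142 ]), np.float64(42.025014015693685))
```

View pics/d5.png

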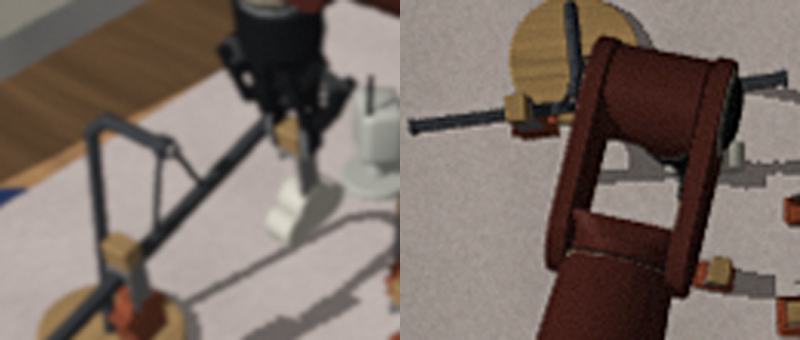

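```bash
cat >> fit.py <<'E'
def overlay(d,th,T,R,out,roi,S=8,off=.0145,body=.082):
    x,y,w,h=roi; im=cv2.resize(np.ascontiguousarray(d['pixels'][y:y+h,x:x+w,::-1]),None,fx=S,fy=S,interpolation=cv2.INTER_CUBIC)
    def ed(P,c):
        u=((proj(d,P)+.5-[x,y])*S).round().astype(int)
        for i in range(8):
            for j in range(i+1,8):
                if bin(i^j).count('1')==1: cv2.line(im,tuple(map(int,u[i])),tuple(map(int,u[j])),c,1)
    B=np.column_stack([R[:,1],R[:,0],-R[:,2]])
    c=T+B@np.array([0,0,off])
    ed(boxpts(c,B,(0,0,0),(.028,.022,.024)),(0,255,0))
    ed(boxpts(c,B,(-.0105,0,-.035),(.004,.024,.046)),(255,255,0))
    ed(boxpts(c,B,(.0105,0,-.019),(.004,.024,.014)),(255,255,0))
    ed(boxpts(c,B,(0,0,-.084),(.030,body,.052)),(255,0,255))
    ed(boxpts(PIN,barR(YAW,th),(0,0,-.085),(.012,.380,.014)),(0,0,255))
    cv2.imwrite('pics/'+out,im)
def cur():
    s=monitor.state();q=s['tool_rot'];return s['tool_pos'],Ro.from_quat([*q[1:],q[0]]).as_matrix(),s
E
python3 - <<'E'
from fit import *
a=grab('side');T,R,s=cur(); overlay(a,-.17,T,R,'o5.png',(285,115,75,75))
E
```

```text
(no output)
```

View pics/o5.png

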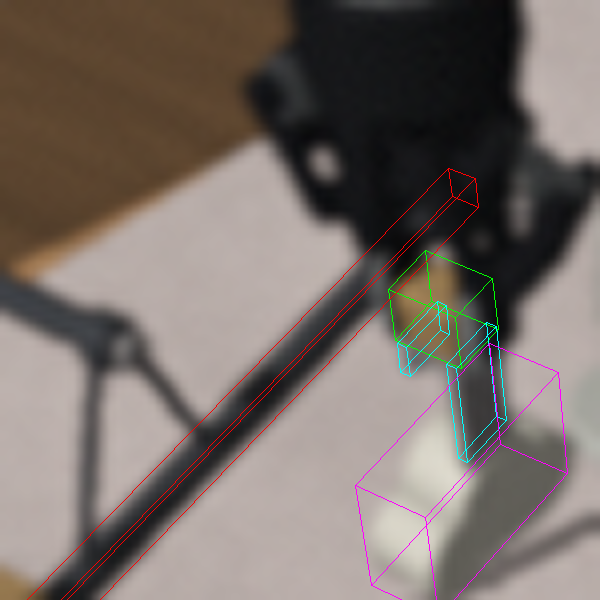

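step_arm --pt "0.01 0.001 0 0 0 0 255" --pt "0.03 0.0027 0 0 0 0 255" --pt "0.05 0.0045 0 0 0 0 255" --pt "0.07 0.0063 0 0 0 0 255" --pt "0.09 0.008 0 0 0 0 255" --pt "0.105 0.0095 0 0 0 0 255" --pt "0.115 0.0104 0 0 0 0 255" --pt "0.12 0.0108 0 0 0 0 255" --pt "0.12 0.0108 0 0 0 0 255"

```text
time: 7.9
tool_pos: [0.6216, -0.1074, 0.2386]
tool_rot: [0.062, 0.672, 0.736, -0.056]
contact_force: [0.3, 1.1, -2.7]
gripper_width: 0.33
```

Run:
```python
from fit import *
np.set_printoptions(precision=4,suppress=True)
F=[]
for i in range(3): a=grab('side'); F.append(cur()[2]['contact_force'])
print(np.mean(F,0))
T,R,s=cur(); overlay(a,-.17,T,R,'o6.png',(285,115,75,75)); print(T, (barR(YAW,-.168).T@(T-PIN)))
```

```text
[-0.0109  0.2676 -3.605 ]
[ 0.6212 -0.1074  0.2388] [-0.0001 -0.0998 -0.0566]
```

View pics/o6.png

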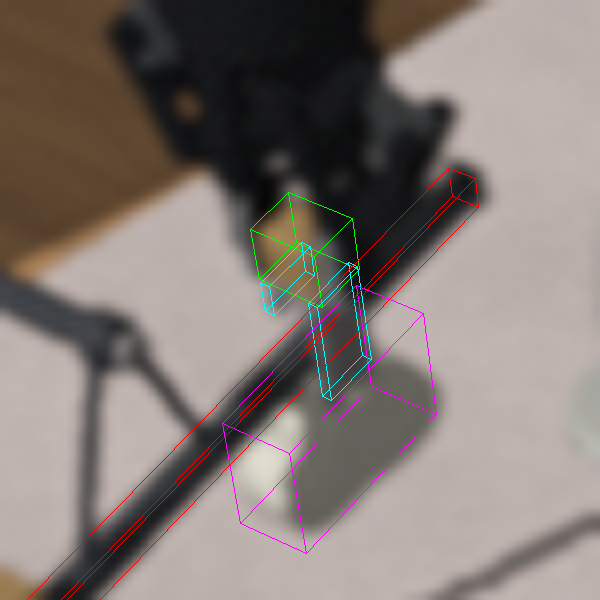

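step_arm --pt "0.004 0 0 0 0 0 255" --pt "0.006 0.0005 0 0 0 0 255" --pt "0.007 0.0006 0 0 0 0 255" --pt "0.007 0.0006 0 0 0 0 255"

```text
time: 8.45
tool_pos: [0.6235, -0.1071, 0.2379]
tool_rot: [0.061, 0.672, 0.736, -0.057]
contact_force: [-5.1, 0.6, -3.2]
gripper_width: 0.327
```

Run:
```python
from fit import *
np.set_printoptions(precision=4,suppress=True)
F=[]
for i in range(3): a=grab('side'); F.append(cur()[2]['contact_force'])
print(np.mean(F,0));T,R,s=cur();print(T, (barR(YAW,-.168).T@(T-PIN)))
```

```text
[-5.9181 -0.3925 -2.4391]
[ 0.6235 -0.1071  0.2379] [ 0.0023 -0.0996 -0.0575]
```

step_arm --pt "-0.004 0 0 0 0 0 255" --pt "-0.0075 -0.0006 0 0 0 0 255" --pt "-0.0075 -0.002 -0.008 0 0 0 255" --pt "-0.0075 -0.003 -0.016 0 0 0 255" --pt "-0.0075 -0.0045 -0.024 0 0 0 255" --pt "-0.0075 -0.0055 -0.03 0 0 0 255" --pt "-0.0075 -0.0055 -0.03 0 0 0 255"

```text
time: 9.3
tool_pos: [0.6209, -0.1098, 0.2229]
tool_rot: [0.062, 0.672, 0.736, -0.056]
contact_force: [-0.3, 0.8, -3.4]
gripper_width: 0.325
```

```bash
cat >> fit.py <<'E'
def rd(n=3,th=0,fn=None,cam='side'):
    F=[]
    for i in range(n): a=grab(cam); c=cur(); F.append(np.r_[c[2]['contact_force'],c[2]['ft_torque']])
    F=np.array(F); T,R,s=cur()
    print('t',s['time'],'F',F.mean(0).round(3),'T',T.round(4),'local',(barR(YAW,th).T@(T-PIN)+[0,0,.078]).round(4),'rot err',turn(R,th).round(4))
    return a,T,R
E
python3 - <<'E'
from fit import *
np.set_printoptions(precision=4,suppress=True)
a,T,R=rd(3,-.168)
print(fitbar([a],[.6115,0,.0905,-.168],free=(3,),parts=((.1,.2),(-.07,-.02)))[0])
overlay(a,-.17,T,R,'o7.png',(285,115,75,75))
E
```

```text
t 9.45 F [ 0.025 -0.467 -2.706  0.212  0.012  0.01 ] T [ 0.6213 -0.1099  0.2239] local [-0.0002 -0.0997  0.0062] rot err [-0.0005  0.0018 -0.0004]
[ 0.6115  0.      0.0905 -0.1766]
```

View pics/o7.png

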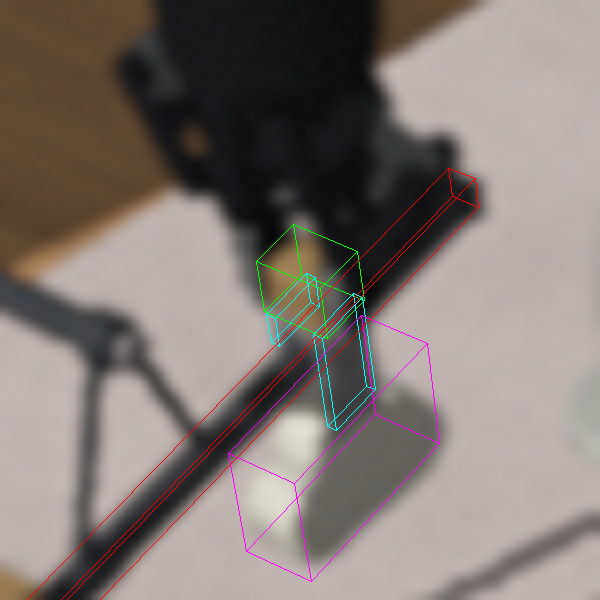

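```bash
cat >> fit.py <<'E'
def plan(cmdT,cmdth,d,seq,off=.0015,xo=-.0002):
    R0=toolR(cmdth)
    for th,up in seq:
        P=tcp(d,th,up,xo,off); r=Ro.from_matrix(toolR(th)@R0.T).as_rotvec()/1.5
        print([*((P-cmdT)/.5).round(4),*r.round(4)],'->',P.round(4))
E
python3 - <<'E'
from fit import *
plan(np.array([.62125,-.11,.2235]),-.168,-.1,[(-.17,.003),(-.172,.0015),(-.172,0),(-.16,0),(-.15,0),(-.14,0),(-.13,0),(-.12,0)])
E
```

```text
[np.float64(0.0002), np.float64(-0.0011), np.float64(-0.002), np.float64(-0.0013), np.float64(-0.0001), np.float64(0.0)] -> [ 0.6213 -0.1106  0.2225]
[np.float64(0.0002), np.float64(-0.0018), np.float64(-0.0046), np.float64(-0.0027), np.float64(-0.0002), np.float64(-0.0)] -> [ 0.6214 -0.1109  0.2212]
[np.float64(0.0003), np.float64(-0.0024), np.float64(-0.0075), np.float64(-0.0027), np.float64(-0.0002), np.float64(-0.0)] -> [ 0.6214 -0.1112  0.2197]
[np.float64(0.0001), np.float64(-0.0009), np.float64(-0.0102), np.float64(0.0053), np.float64(0.0005), np.float64(0.0)] -> [ 0.6213 -0.1105  0.2184]
[np.float64(0.0), np.float64(0.0002), np.float64(-0.0124), np.float64(0.012), np.float64(0.0011), np.float64(0.0)] -> [ 0.6213 -0.1099  0.2173]
[np.float64(-0.0001), np.float64(0.0015), np.float64(-0.0146), np.float64(0.0186), np.float64(0.0017), np.float64(0.0)] -> [ 0.6212 -0.1093  0.2162]
[np.float64(-0.0002), np.float64(0.0027), np.float64(-0.0168), np.float64(0.0252), np.float64(0.0023), np.float64(0.0)] -> [ 0.6212 -0.1086  0.2151]
[np.float64(-0.0003), np.float64(0.004), np.float64(-0.019), np.float64(0.0319), np.float64(0.0029), np.float64(-0.0)] -> [ 0.6211 -0.108   0.214 ]
```

step_arm --pt "0 -0.001 -0.002 0 0 0 255" --pt "0 -0.0018 -0.0046 -0.0027 0 0 255" --pt "0 -0.0024 -0.0075 -0.0027 0 0 255" --pt "0 -0.001 -0.01 0.005 0.0005 0 255" --pt "0 0.0002 -0.0124 0.012 0.001 0 255" --pt "0 0.0015 -0.0146 0.0186 0.0017 0 255" --pt "0 0.0027 -0.0168 0.025 0.0023 0 255" --pt "0 0.004 -0.019 0.032 0.003 0 255" --pt "0 0.004 -0.019 0.032 0.003 0 255"

```text
time: 10.35
tool_pos: [0.6211, -0.108, 0.2141]
tool_rot: [0.044, 0.673, 0.737, -0.04]
contact_force: [-0.4, 0.0, -2.7]
gripper_width: 0.327
```

Run:
```python
from fit import *
np.set_printoptions(precision=4,suppress=True)
a,T,R=rd(4,-.12)
print(fitbar([a],[.6115,0,.0905,-.12],free=(3,),parts=((.1,.2),(-.07,-.02)))[0])
overlay(a,-.12,T,R,'o8.png',(285,115,75,75))
```

```text
t 10.55 F [ 0.263 -0.381 -2.157  0.101  0.043 -0.008] T [ 0.6212 -0.1079  0.2143] local [-0.0001 -0.1     0.0018] rot err [-0.0005  0.0015 -0.0003]
[ 0.6115  0.      0.0905 -0.1087]
```

View pics/o8.png

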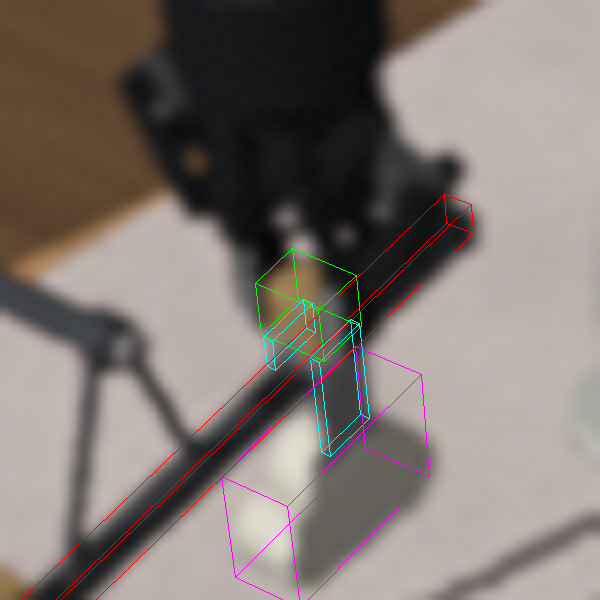

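Run:
```python
from fit import *
plan(tcp(-.1,-.12,0,-.0002),-.12,-.1,[(t,0) for t in np.linspace(-.106,.02,10)])
plan(tcp(-.1,.02,0,-.0002),.02,-.1,[(t,0) for t in np.linspace(.035,.11,6)])
```

```text
[np.float64(-0.0002), np.float64(0.0018), np.float64(-0.003), np.float64(0.0093), np.float64(0.0008), np.float64(0.0)] -> [ 0.621  -0.1071  0.2125]
[np.float64(-0.0003), np.float64(0.0037), np.float64(-0.006), np.float64(0.0186), np.float64(0.0017), np.float64(0.0)] -> [ 0.6209 -0.1062  0.211 ]
[np.float64(-0.0005), np.float64(0.0055), np.float64(-0.009), np.float64(0.0279), np.float64(0.0025), np.float64(-0.0)] -> [ 0.6208 -0.1052  0.2095]
[np.float64(-0.0007), np.float64(0.0075), np.float64(-0.0119), np.float64(0.0372), np.float64(0.0034), np.float64(-0.0)] -> [ 0.6208 -0.1043  0.2081]
[np.float64(-0.0009), np.float64(0.0094), np.float64(-0.0149), np.float64(0.0465), np.float64(0.0042), np.float64(0.0)] -> [ 0.6207 -0.1033  0.2066]
[np.float64(-0.001), np.float64(0.0115), np.float64(-0.0177), np.float64(0.0558), np.float64(0.0051), np.float64(0.0)] -> [ 0.6206 -0.1023  0.2051]
[np.float64(-0.0012), np.float64(0.0135), np.float64(-0.0206), np.float64(0.0651), np.float64(0.0059), np.float64(-0.0)] -> [ 0.6205 -0.1013  0.2037]
[np.float64(-0.0014), np.float64(0.0156), np.float64(-0.02
[... 579 characters left out ...]
.float64(-0.0058), np.float64(0.0199), np.float64(0.0018), np.float64(0.0)] -> [ 0.62   -0.0957  0.1966]
[np.float64(-0.0007), np.float64(0.0072), np.float64(-0.0087), np.float64(0.0299), np.float64(0.0027), np.float64(0.0)] -> [ 0.6199 -0.0944  0.1952]
[np.float64(-0.0009), np.float64(0.0097), np.float64(-0.0115), np.float64(0.0398), np.float64(0.0036), np.float64(0.0)] -> [ 0.6198 -0.0932  0.1938]
[np.float64(-0.0011), np.float64(0.0123), np.float64(-0.0143), np.float64(0.0498), np.float64(0.0045), np.float64(0.0)] -> [ 0.6196 -0.0919  0.1924]
[np.float64(-0.0013), np.float64(0.0148), np.float64(-0.0171), np.float64(0.0598), np.float64(0.0054), np.float64(0.0)] -> [ 0.6195 -0.0906  0.191 ]
```

step_arm --pt "0 0.002 -0.003 0.0093 0.001 0 255" --pt "0 0.0037 -0.006 0.0186 0.0017 0 255" --pt "-0.0005 0.0055 -0.009 0.028 0.0025 0 255" --pt "-0.0007 0.0075 -0.012 0.037 0.0034 0 255" --pt "-0.0009 0.0094 -0.015 0.0465 0.0042 0 255" --pt "-0.001 0.0115 -0.0177 0.056 0.005 0 255" --pt "-0.0012 0.0135 -0.0206 0.065 0.006 0 255" --pt "-0.0014 0.0156 -0.0234 0.0744 0.0067 0 255" --pt "-0.0016 0.0177 -0.0262 0.0837 0.0076 0 255" --pt "-0.0018 0.02 -0.029 0.093 0.0084 0 255"

```text
time: 11.55
tool_pos: [0.6204, -0.0979, 0.1998]
tool_rot: [-0.007, 0.674, 0.738, 0.008]
contact_force: [1.3, 1.0, -0.3]
gripper_width: 0.328
```

Run:
```python
from fit import *
np.set_printoptions(precision=4,suppress=True)
a,T,R=rd(4,.02)
print(fitbar([a],[.6115,0,.0905,.02],free=(3,),parts=((.1,.2),(-.07,-.02)))[0])
```

```text
t 11.75 F [ 0.519  0.587 -0.579  0.089 -0.128 -0.036] T [ 0.6201 -0.0981  0.1996] local [-0.0003 -0.1     0.0016] rot err [-0.0004  0.001   0.0001]
[0.6115 0.     0.0905 0.0198]
```

step_arm --pt "-0.0002 0.0024 -0.003 0.01 0.001 0 255" --pt "-0.0004 0.0048 -0.0058 0.02 0.0018 0 255" --pt "-0.0007 0.0072 -0.0087 0.03 0.0027 0 255" --pt "-0.0009 0.0097 -0.0115 0.04 0.0036 0 255" --pt "-0.001 0.011 -0.013 0.0465 0.004 0 255" --pt "-0.001 0.011 -0.013 0.0465 0.004 0 255"

```text
time: 12.35
tool_pos: [0.6197, -0.0924, 0.1932]
tool_rot: [-0.033, 0.674, 0.737, 0.031]
contact_force: [-0.4, 0.4, -1.1]
gripper_width: 0.325
```

Run:
```python
from fit import *
np.set_printoptions(precision=4,suppress=True)
a,T,R=rd(8,.09)
print(fitbar([a],[.6115,0,.0905,.09],free=(3,),parts=((.1,.2),(-.07,-.02)))[0])
overlay(a,.09,T,R,'o9.png',(285,115,75,90),6)
```

```text
t 12.75 F [ 0.2   -0.751 -1.626 -0.191 -0.012 -0.004] T [ 0.6197 -0.0924  0.1932] local [-0.0002 -0.1     0.0019] rot err [-0.0006  0.0017  0.    ]
[0.6115 0.     0.0905 0.0894]
```

View pics/o9.png

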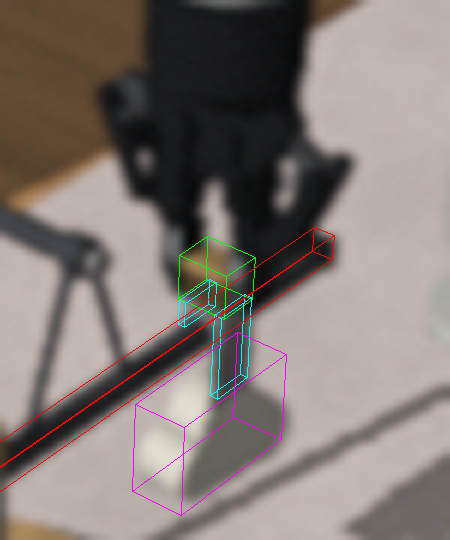

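Run:
```python
from fit import *
plan(tcp(-.1,.09,0,-.0002),.09,-.1,[(t,0) for t in np.linspace(.1,.165,7)])
```

```text
[np.float64(-0.0002), np.float64(0.0017), np.float64(-0.0018), np.float64(0.0066), np.float64(0.0006), np.float64(0.0)] -> [ 0.6196 -0.0915  0.1919]
[np.float64(-0.0003), np.float64(0.0036), np.float64(-0.0038), np.float64(0.0138), np.float64(0.0013), np.float64(0.0)] -> [ 0.6195 -0.0906  0.1909]
[np.float64(-0.0005), np.float64(0.0055), np.float64(-0.0058), np.float64(0.021), np.float64(0.0019), np.float64(0.0)] -> [ 0.6194 -0.0896  0.1899]
[np.float64(-0.0007), np.float64(0.0074), np.float64(-0.0077), np.float64(0.0282), np.float64(0.0026), np.float64(-0.0)] -> [ 0.6193 -0.0887  0.189 ]
[np.float64(-0.0008), np.float64(0.0093), np.float64(-0.0096), np.float64(0.0354), np.float64(0.0032), np.float64(0.0)] -> [ 0.6193 -0.0877  0.188 ]
[np.float64(-0.001), np.float64(0.0113), np.float64(-0.0115), np.float64(0.0426), np.float64(0.0039), np.float64(0.0)] -> [ 0.6192 -0.0867  0.1871]
[np.float64(-0.0012), np.float64(0.0132), np.float64(-0.0134), np.float64(0.0498), np.float64(0.0045), np.float64(0.0)] -> [ 0.6191 -0.0857  0.1861]
```

step_arm --pt "-0.0002 0.0017 -0.002 0.0066 0.0006 0 255" --pt "-0.0003 0.0036 -0.004 0.0138 0.0013 0 255" --pt "-0.0005 0.0055 -0.006 0.021 0.002 0 255" --pt "-0.0007 0.0074 -0.008 0.028 0.0026 0 255" --pt "-0.0008 0.0093 -0.01 0.0354 0.0032 0 255" --pt "-0.001 0.0113 -0.012 0.0426 0.004 0 255" --pt "-0.0012 0.0132 -0.0138 0.05 0.0045 0 255" --pt "-0.0012 0.0132 -0.0138 0.05 0.0045 0 255"

```text
time: 13.55
tool_pos: [0.6193, -0.0856, 0.1864]
tool_rot: [-0.061, 0.672, 0.736, 0.057]
contact_force: [-0.0, -0.1, 0.7]
gripper_width: 0.324
```

Run:
```python
from fit import *
np.set_printoptions(precision=4,suppress=True)
a,T,R=rd(8,.165)
print(fitbar([a],[.6115,0,.0905,.165],free=(3,),parts=((.1,.2),(-.07,-.02)))[0])
overlay(a,.165,T,R,'o10.png',(285,115,75,90),6)
```

```text
t 13.95 F [-0.011 -0.126  0.077 -0.07  -0.02   0.004] T [ 0.6192 -0.0857  0.1865] local [-0.     -0.0999  0.0019] rot err [-0.0011  0.0021  0.0001]
[0.6115 0.     0.0905 0.1732]
```

View pics/o10.png

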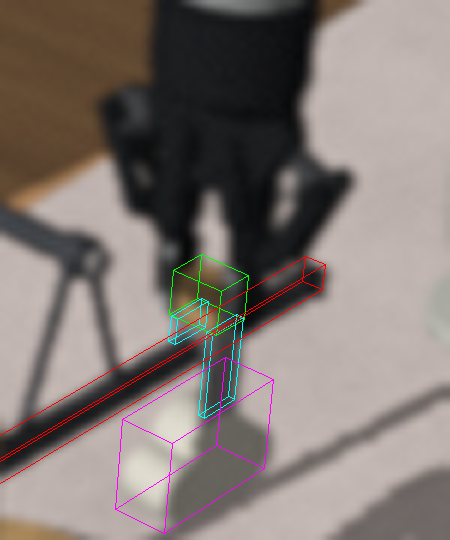

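step_arm --pt "0 0 0 0 0 0 172" --pt "0 0 0 0 0 0 167" --pt "0 0 0 0 0 0 160" --pt "0 0 0 0 0 0 140" --pt "0 0 0 0 0 0 110" --pt "0 0 0 0 0 0 90" --pt "0 0 0 0 0 0 90"

```text
time: 14.65
tool_pos: [0.6192, -0.0858, 0.1865]
tool_rot: [-0.061, 0.672, 0.736, 0.057]
contact_force: [0.5, 0.0, 0.6]
gripper_width: 0.651
```

Run:
```python
from fit import *
np.set_printoptions(precision=4,suppress=True)
a,T,R=rd(1,.165)
print(fitbar([a],[.6115,0,.0905,.165],free=(3,),parts=((.1,.2),(-.07,-.02)))[0])
b,_,_=rd(1,.165)
print(fitbar([b],[.6115,0,.0905,.165],free=(3,),parts=((.1,.2),(-.07,-.02)))[0])
overlay(a,.165,T,R,'o11.png',(285,115,75,90),6)
```

```text
t 14.7 F [ 0.161  0.132  0.07  -0.084 -0.054  0.058] T [ 0.6192 -0.0857  0.1864] local [-0.0001 -0.1     0.0018] rot err [-0.0012  0.0019  0.0002]
[0.6115 0.     0.0905 0.1784]
t 14.75 F [ 0.706 -0.205  0.791 -0.073 -0.008  0.007] T [ 0.6191 -0.0857  0.1864] local [-0.0001 -0.1     0.0018] rot err [-0.0012  0.0018  0.0002]
[0.6115 0.     0.0905 0.1784]
```

View pics/o11.png

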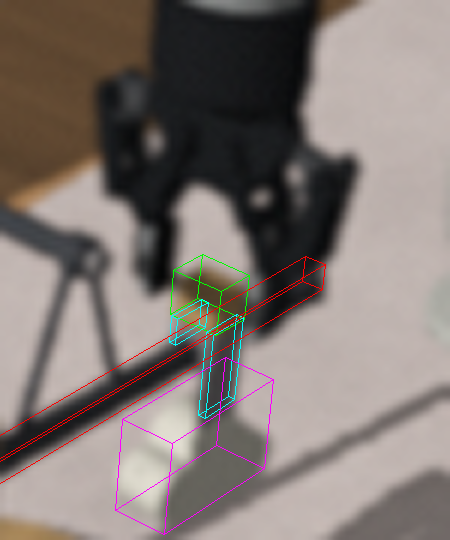

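step_arm --pt "0 -0.008 0.05 0 0 0 90" --pt "0 -0.024 0.14 0 0 0 90" --pt "-0.05 -0.03 0.19 -0.05 0 0 90" --pt "-0.13 -0.04 0.19 -0.1 0 0 90" --pt "-0.22 -0.06 0.19 -0.11 -0.01 -0.05 90" --pt "-0.3 -0.09 0.19 -0.11 -0.01 -0.1 90" --pt "-0.34 -0.11 0.15 -0.11 -0.01 -0.15 90" --pt "-0.34 -0.112 0.1 -0.11 -0.01 -0.16 90" --pt "-0.34 -0.112 0.06 -0.11 -0.01 -0.16 90"

```text
time: 15.65
tool_pos: [0.4484, -0.142, 0.2157]
tool_rot: [0.008, 0.758, 0.652, 0.008]
contact_force: [-0.4, -0.3, -0.4]
gripper_width: 0.648
```

Run:
```python
from fit import *
np.set_printoptions(precision=4,suppress=True)
a=grab('side','s12.png');b=grab('top','t12.png');T,R,s=cur();print(s['time'],T,'\n',R,s['contact_force'])
print(atz(b,(391.7,239.1),.11),atz(b,(400,200.7),.11))
p,f=fitbar([a],[.6115,0,.0905,.17],free=(3,),parts=((.1,.2),(-.07,-.02),(-.2,-.15)),out='bar12.png');print(p,f)
p,f=fitbar([b],[.6115,0,.0905,.17],free=(3,),parts=((.1,.2),(-.07,-.02),(-.2,-.15)));print(p,f)
im=[cv2.resize(cv2.imread('pics/'+f)[y:y+130,x:x+130],(400,400),interpolation=cv2.INTER_CUBIC) for f,x,y in (('s12.png',300,110),('t12.png',300,150))]
cv2.imwrite('pics/d12.png',np.hstack(im))
```

```text
15.75 [ 0.4472 -0.141   0.2131] 
 [[ 0.1482  0.9888  0.0166]
 [ 0.989  -0.1482  0.0013]
 [ 0.0038  0.0163 -0.9999]] [-0.235   0.4002  0.116 ]
[ 0.4094 -0.2165  0.11  ] [ 0.5339 -0.2468  0.11  ]
[0.6115 0.     0.0905 0.1992] 211.06160855873622
[0.6115 0.     0.0905 0.1873] 138.53334561053833
```

View pics/d12.png

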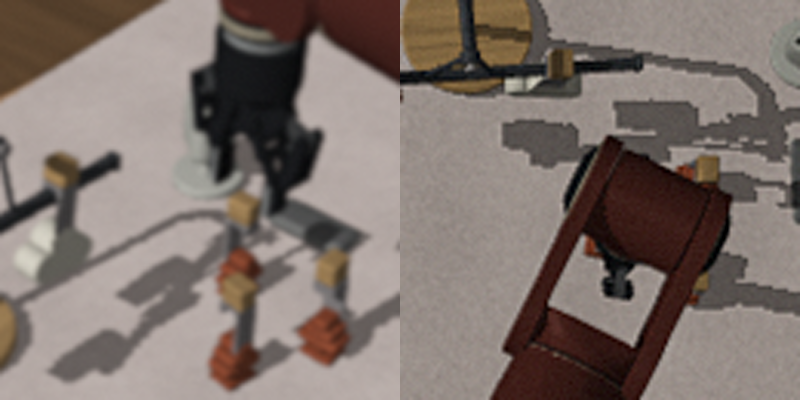

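View pics/bar12.png

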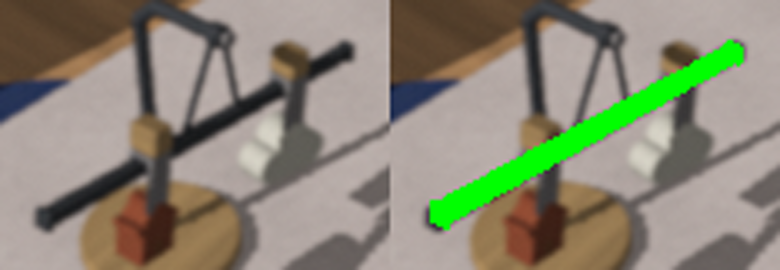

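Run:
```python
from fit import *
np.set_printoptions(precision=4,suppress=True)
a=grab('side');T,R,s=cur();print(s['time'],T,'\n',R)
roi=(362,188,32,32);print(proj(a,[[.4487,-.142,.11]]))
overlay(a,.185,np.array([.4487,-.142,.0955]),Rz(-.19)@np.array([[0,1,0],[1,0,0],[0,0,-1.]]),'o13.png',(350,170,60,80),7,body=.046)
```

```text
15.8 [ 0.4483 -0.1414  0.2152] 
 [[ 0.1479  0.9888  0.0193]
 [ 0.989  -0.148   0.    ]
 [ 0.0029  0.019  -0.9998]]
[[376.9003 204.2595]]
```

View pics/o13.png

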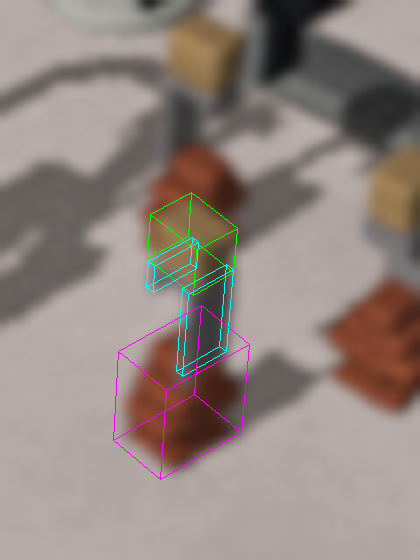

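step_arm --pt "0 0 -0.05 0 0.0127 -0.027 90" --pt "0 0 -0.14 0 0.0127 -0.027 90" --pt "0 0 -0.21 0 0.0127 -0.027 90" --pt "0 0 -0.24 0 0.0127 -0.027 90" --pt "0 0 -0.243 0 0.0127 -0.027 90" --pt "0 0 -0.243 0 0.0127 -0.027 255" --pt "0 0 -0.243 0 0.0127 -0.027 255" --pt "0 0 -0.243 0 0.0127 -0.027 255" --pt "0 0 -0.243 0 0.0127 -0.027 255"

```text
time: 16.7
tool_pos: [0.4506, -0.1425, 0.0975]
tool_rot: [0.003, 0.771, 0.637, 0.001]
contact_force: [-1.3, 0.8, 6.1]
gripper_width: 0.317
```

step_arm --pt "0 0 0.02 0 0 0 255" --pt "0 0 0.1 0 0 0 255" --pt "0 0 0.2 0 0 0 255" --pt "0 0 0.3 0 0 0 255" --pt "0 0 0.32 0 0 0 255" --pt "0 0 0.32 0 0 0 255" --pt "0 0 0.32 0 0 0 255"

```text
time: 17.4
tool_pos: [0.4484, -0.1414, 0.2534]
tool_rot: [0.001, 0.771, 0.637, -0.0]
contact_force: [0.7, -0.4, -1.7]
gripper_width: 0.317
```

Run:
```python
from fit import *
np.set_printoptions(precision=4,suppress=True)
F=[]
for i in range(12):
    a=eyes.grab_frame('side'); s=monitor.state(); F.append(s['contact_force'])
F=np.array(F);print(F.mean(0),F[:,2].std(),s['gripper_width']); T,R,s=cur();print(s['time'],T,R)
cv2.imwrite('pics/s14.png',cv2.resize(a['pixels'][100:250,300:450,::-1],(600,600)))
print(fitbar([a],[.6115,0,.0905,.185],free=(3,),parts=((.1,.2),(-.07,-.02)))[0])
for th in(.17,.185):
  for d in(.13,.145): print(th,d,tcp(d,th,.019,-.06))
print(Ro.from_matrix(toolR(.18)@R.T).as_rotvec()/1.5)
```

```text
[-0.246   0.0934 -1.6408] 0.31774661089174955 0.31698736480325795
18.0 [ 0.4492 -0.1417  0.2549] [[ 0.1876  0.9822  0.0026]
 [ 0.9822 -0.1876 -0.0018]
 [-0.0013  0.0029 -1.    ]]
[0.6115 0.     0.0905 0.1986]
0.17 0.13 [0.5393 0.1319 0.2433]
0.17 0.145 [0.538  0.1466 0.2459]
0.185 0.13 [0.5392 0.1324 0.2454]
0.185 0.145 [0.5379 0.1471 0.2482]
[ 0.1212 -0.004   0.1858]
```

View pics/s14.png

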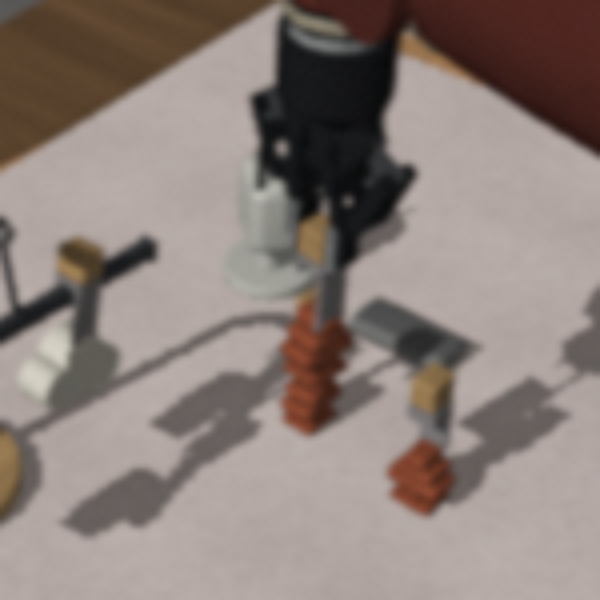

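step_arm --pt "0.01 0.03 0 0 0 0.02 255" --pt "0.03 0.1 0 0.02 0 0.05 255" --pt "0.06 0.18 0 0.04 0 0.09 255" --pt "0.09 0.26 0 0.06 0 0.12 255" --pt "0.11 0.34 0 0.08 0 0.15 255" --pt "0.13 0.42 0 0.1 -0.002 0.17 255" --pt "0.15 0.49 -0.006 0.115 -0.004 0.186 255" --pt "0.17 0.54 -0.012 0.1245 -0.004 0.186 255" --pt "0.18 0.558 -0.0164 0.1245 -0.004 0.186 255" --pt "0.18 0.558 -0.0164 0.1245 -0.004 0.186 255"

```text
time: 19.0
tool_pos: [0.5391, 0.1377, 0.2461]
tool_rot: [-0.068, 0.671, 0.736, 0.061]
contact_force: [0.6, 0.7, -1.0]
gripper_width: 0.318
```

Run:
```python
from fit import *
np.set_printoptions(precision=4,suppress=True)
rd(1,.185)
a,T,R=rd(3,.185)
print(fitbar([a],[.6115,0,.0905,.185],free=(3,),parts=((-.2,-.13),(-.07,-.02)))[0])
b=grab('top')
print(fitbar([b],[.6115,0,.0905,.185],free=(3,),parts=((-.2,-.13),(.15,.2)),out='b15.png')[0])
overlay(a,.185,T,R,'o15.png',(225,120,100,100),6,body=.046)
```

```text
t 19.05 F [ 0.134  0.518 -2.16  -0.129  0.043  0.019] T [0.539  0.137  0.2464] local [-0.0598  0.1347  0.0206] rot err [ 0.0011 -0.001  -0.0009]
t 19.2 F [ 0.04  -0.442 -1.868 -0.178 -0.043  0.031] T [0.5391 0.1362 0.2469] local [-0.0598  0.1341  0.0213] rot err [0.0006 0.0002 0.0009]
[0.6115 0.     0.0905 0.1994]
[0.6115 0.     0.0905 0.185 ]
```

View pics/o15.png

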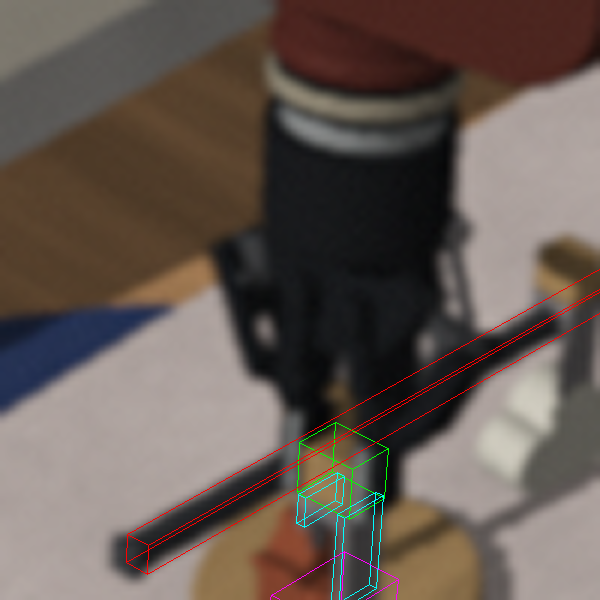

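step_arm --pt "0.01 0.001 0 0 0 0 255" --pt "0.03 0.0027 0 0 0 0 255" --pt "0.05 0.0045 0 0 0 0 255" --pt "0.07 0.0063 0 0 0 0 255" --pt "0.09 0.008 0 0 0 0 255" --pt "0.105 0.0095 0 0 0 0 255" --pt "0.115 0.0104 0 0 0 0 255" --pt "0.119 0.0108 0 0 0 0 255" --pt "0.119 0.0108 0 0 0 0 255"

```text
time: 20.15
tool_pos: [0.5988, 0.1427, 0.2466]
tool_rot: [-0.068, 0.671, 0.735, 0.062]
contact_force: [0.5, -0.3, -1.6]
gripper_width: 0.315
```

Run:
```python
from fit import *
np.set_printoptions(precision=4,suppress=True)
a,T,R=rd(3,.185)
print(fitbar([a],[.6115,0,.0905,.185],free=(3,),parts=((-.2,-.13),(-.07,-.02)))[0])
overlay(a,.188,T,R,'o16.png',(225,130,100,100),6,body=.046)
```

```text
t 20.3 F [-0.434 -0.195 -1.455 -0.15  -0.031 -0.013] T [0.5984 0.1427 0.2467] local [-0.0001  0.1351  0.0209] rot err [ 0.0001 -0.0003 -0.0004]
[0.6115 0.     0.0905 0.2028]
```

View pics/o16.png

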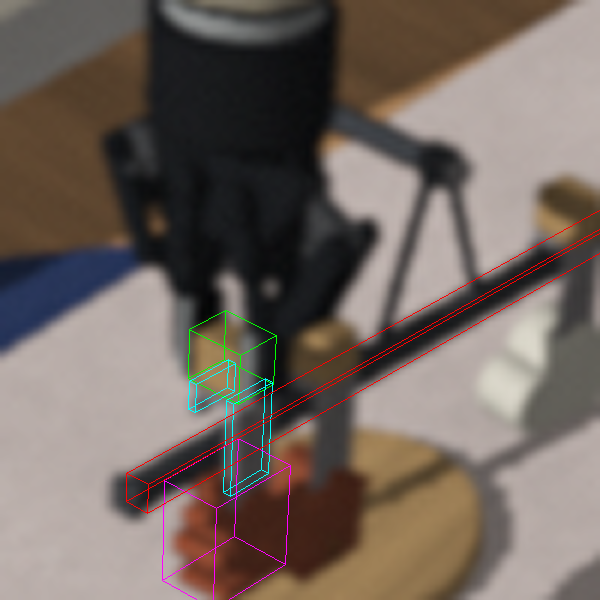

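step_arm --pt "0.004 0 0 0 0 0 255" --pt "0.006 0.0005 0 0 0 0 255" --pt "0.007 0.0006 0 0 0 0 255" --pt "0.007 0.0006 0 0 0 0 255"

```text
time: 20.7
tool_pos: [0.6022, 0.143, 0.2467]
tool_rot: [-0.068, 0.671, 0.735, 0.062]
contact_force: [0.6, -0.2, -0.8]
gripper_width: 0.315
```

Run:
```python
from fit import *
rd(3,.185)
```

```text
t 20.85 F [ 0.075  0.079 -1.924 -0.158 -0.022 -0.077] T [0.6021 0.143  0.2467] local [0.0036 0.135  0.0209] rot err [ 0.0001 -0.0002 -0.0003]
```

step_arm --pt "0.002 0 0 0 0 0 255" --pt "0.004 0.0004 0 0 0 0 255" --pt "0.004 0.0004 0 0 0 0 255" --pt "0.004 0.0004 0 0 0 0 255"

```text
time: 21.25
tool_pos: [0.6028, 0.1428, 0.2459]
tool_rot: [-0.07, 0.671, 0.735, 0.06]
contact_force: [-4.9, -1.7, -0.5]
gripper_width: 0.317
```

Run:
```python
from fit import *
rd(3,.185)
```

```text
t 21.4 F [-5.241 -1.865 -0.875 -0.434  0.962  0.13 ] T [0.6028 0.1428 0.2459] local [0.0043 0.1347 0.0201] rot err [ 0.0011 -0.0045 -0.0008]
```

step_arm --pt "-0.004 0 0 0 0 0 255" --pt "-0.0076 -0.0007 0 0 0 0 255" --pt "-0.0076 0.001 -0.008 0 0 0 255" --pt "-0.0076 0.002 -0.016 0 0 0 255" --pt "-0.0076 0.0035 -0.022 0 0 0 255" --pt "-0.0076 0.0045 -0.026 0 0 0 255" --pt "-0.0076 0.0045 -0.026 0 0 0 255"

```text
time: 22.1
tool_pos: [0.6001, 0.1455, 0.233]
tool_rot: [-0.069, 0.671, 0.735, 0.062]
contact_force: [0.2, -0.4, -1.2]
gripper_width: 0.315
```

Run:
```python
from fit import *
np.set_printoptions(precision=4,suppress=True)
a,T,R=rd(4,.185)
print(fitbar([a],[.6115,0,.0905,.185],free=(3,),parts=((-.2,-.13),(-.07,-.02)))[0])
overlay(a,.188,T,R,'o17.png',(225,130,100,100),6,body=.046)
plan(T,.185,.135,[(.188,.003),(.188,0.001)]+[(t,0) for t in np.linspace(.188,.11,8)],xo=.0017)
```

```text
t 22.3 F [ 0.062 -0.066 -1.599 -0.164 -0.023  0.007] T [0.6005 0.1454 0.2339] local [0.0022 0.1352 0.0079] rot err [ 0.0001  0.0002 -0.0003]
[0.6115 0.     0.0905 0.2028]
[np.float64(-0.0011), np.float64(0.001), np.float64(-0.0058), np.float64(0.002), np.float64(0.0002), np.float64(-0.0)] -> [0.6    0.1459 0.231 ]
[np.float64(-0.0011), np.float64(0.0018), np.float64(-0.0097), np.float64(0.002), np.float64(0.0002), np.float64(-0.0)] -> [0.5999 0.1463 0.2291]
[np.float64(-0.0012), np.float64(0.0021), np.float64(-0.0117), np.float64(0.002), np.float64(0.0002), np.float64(-0.0)] -> [0.5999 0.1465 0.2281]
[np.float64(-0.0011), np.float64(0.001), np.float64(-0.0149), np.float64(-0.0054), np.float64(-0.0005), np.float64(0.0)] -> [0.6    0.1459 0.2264]
[np.float64(-0.0009), np.float64(-0.0001), np.float64(-0.0182), np.float64(-0.0128), np.float64(-0.0012), np.float64(-0.0)] -> [0.6    0.1453 0.2248]
[np.float64(-0.0008), np.float64(-0.0013), np.float64(-0.0214), np.float64(-0.0202), np.float64(-0.0018), np.float64(-0.0)] -> [0.6001 0.1447 0.2232]
[np.float64(-0.0007), np.float64(-0.0026), np.float64(-0.0247), np.float64(-0.0276), np.float64(-0.0025), np.float64(-0.0)] -> [0.6001 0.1441 0.2216]
[np.float64(-0.0006), np.float64(-0.0038), np.float64(-0.0279), np.float64(-0.035), np.float64(-0.0032), np.float64(-0.0)] -> [0.6002 0.1435 0.22  ]
[np.float64(-0.0005), np.float64(-0.0051), np.float64(-0.0311), np.float64(-0.0424), np.float64(-0.0038), np.float64(-0.0)] -> [0.6002 0.1428 0.2184]
[np.float64(-0.0004), np.float64(-0.0065), np.float64(-0.0343), np.float64(-0.0498), np.float64(-0.0045), np.float64(0.0)] -> [0.6003 0.1422 0.2168]
```

View pics/o17.png

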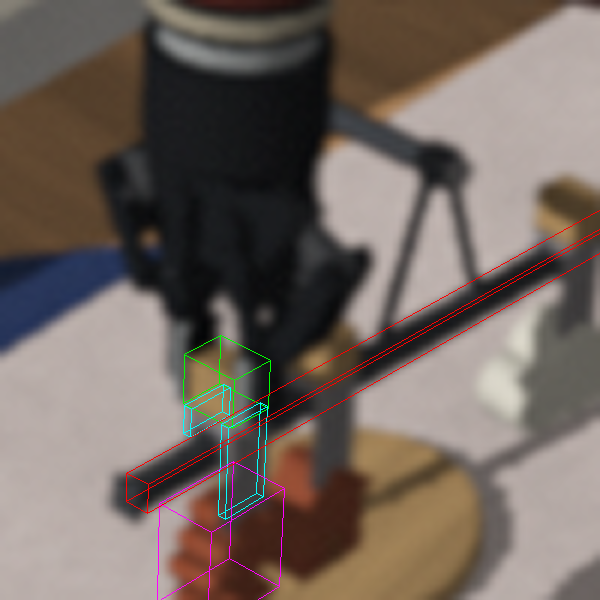

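step_arm --pt "-0.001 0.001 -0.006 0.002 0 0 255" --pt "-0.001 0.0018 -0.0097 0.002 0 0 255" --pt "-0.001 0.002 -0.0117 0.002 0 0 255" --pt "-0.001 0.001 -0.015 -0.0054 -0.0005 0 255" --pt "-0.001 0 -0.018 -0.0128 -0.0012 0 255" --pt "-0.0008 -0.0013 -0.0214 -0.02 -0.0018 0 255" --pt "-0.0007 -0.0026 -0.0247 -0.0276 -0.0025 0 255" --pt "-0.0006 -0.0038 -0.028 -0.035 -0.0032 0 255" --pt "-0.0005 -0.005 -0.031 -0.0424 -0.0038 0 255" --pt "-0.0004 -0.0065 -0.0343 -0.05 -0.0045 0 255"

```text
time: 23.3
tool_pos: [0.6002, 0.1421, 0.2166]
tool_rot: [-0.04, 0.673, 0.737, 0.037]
contact_force: [0.1, -0.4, -1.2]
gripper_width: 0.32
```

Run:
```python
from fit import *
np.set_printoptions(precision=4,suppress=True)
a,T,R=rd(4,.11)
print(fitbar([a],[.6115,0,.0905,.11],free=(3,),parts=((-.2,-.13),(-.07,-.02)))[0])
overlay(a,.11,T,R,'o18.png',(225,130,100,100),6,body=.046)
T0=tcp(.135,.11,0,.0017)
plan(T0,.11,.135,[(t,0) for t in np.linspace(.098,-.01,10)],xo=.0017)
```

```text
t 23.5 F [ 0.197  0.265 -0.832 -0.103 -0.043 -0.005] T [0.6001 0.1424 0.2165] local [0.0015 0.1352 0.0012] rot err [ 0.0001 -0.0005 -0.0005]
[0.6115 0.     0.0905 0.113 ]
[np.float64(0.0001), np.float64(-0.0015), np.float64(-0.0034), np.float64(-0.008), np.float64(-0.0007), np.float64(-0.0)] -> [0.6004 0.1414 0.2151]
[np.float64(0.0003), np.float64(-0.003), np.float64(-0.0068), np.float64(-0.0159), np.float64(-0.0014), np.float64(-0.0)] -> [0.6004 0.1406 0.2134]
[np.float64(0.0004), np.float64(-0.0046), np.float64(-0.0102), np.float64(-0.0239), np.float64(-0.0022), np.float64(-0.0)] -> [0.6005 0.1399 0.2117]
[np.float64(0.0006), np.float64(-0.0062), np.float64(-0.0135), np.float64(-0.0319), np.float64(-0.0029), np.float64(-0.0)] -> [0.6006 0.1391 0.21  ]
[np.float64(0.0007), np.float64(-0.0078), np.float64(-0.0169), np.float64(-0.0398), np.float64(-0.0036), np.float64(-0.0)] -> [0.6007 0.1382 0.2083]
[np.float64(0.0009), np.float64(-0.0095), np.float64(-0.0202), np.float64(-0.0478), np.float64(-0.0043), np.float64(-0.0)] -> [0.6007 0.1374 0.2067]
[np.float64(0.001), np.float64(-0.0112), np.float64(-0.0235), np.float64(-0.0558), np.float64(-0.0051), np.float64(-0.0)] -> [0.6008 0.1365 0.205 ]
[np.float64(0.0012), np.float64(-0.013), np.float64(-0.0268), np.float64(-0.0637), np.float64(-0.0058), np.float64(-0.0)] -> [0.6009 0.1357 0.2034]
[np.float64(0.0013), np.float64(-0.0148), np.float64(-0.03), np.float64(-0.0717), np.float64(-0.0065), np.float64(0.0)] -> [0.601  0.1348 0.2018]
[np.float64(0.0015), np.float64(-0.0166), np.float64(-0.0333), np.float64(-0.0797), np.float64(-0.0072), np.float64(-0.0)] -> [0.6011 0.1338 0.2002]
```

View pics/o18.png

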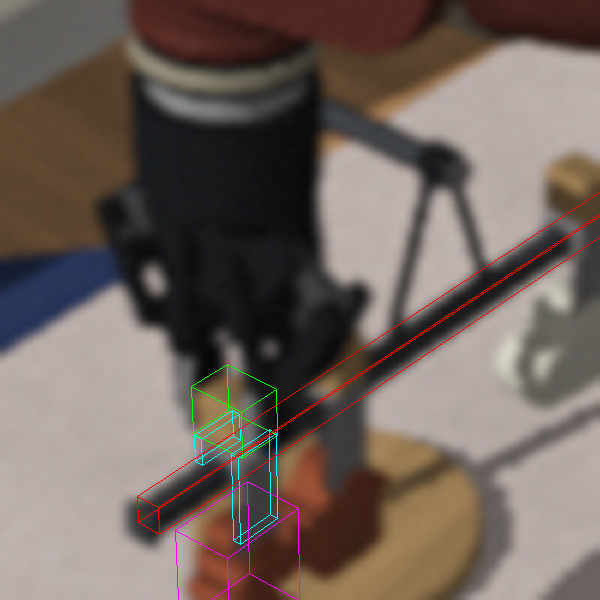

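step_arm --pt "0 -0.0015 -0.0034 -0.008 -0.0007 0 255" --pt "0.0003 -0.003 -0.0068 -0.016 -0.0014 0 255" --pt "0.0004 -0.0046 -0.0102 -0.024 -0.0022 0 255" --pt "0.0006 -0.0062 -0.0135 -0.032 -0.003 0 255" --pt "0.0007 -0.0078 -0.017 -0.04 -0.0036 0 255" --pt "0.0009 -0.0095 -0.02 -0.048 -0.0043 0 255" --pt "0.001 -0.0112 -0.0235 -0.056 -0.005 0 255" --pt "0.0012 -0.013 -0.0268 -0.064 -0.0058 0 255" --pt "0.0012 -0.013 -0.0268 -0.064 -0.0058 0 255"

```text
time: 24.4
tool_pos: [0.6007, 0.1357, 0.2029]
tool_rot: [-0.005, 0.674, 0.739, 0.004]
contact_force: [-0.2, -1.6, 0.6]
gripper_width: 0.316
```

Run:
```python
from fit import *
np.set_printoptions(precision=4,suppress=True)
a,T,R=rd(8,.014)
print(fitbar([a],[.6115,0,.0905,.014],free=(3,),parts=((-.2,-.14),(-.06,-.02)))[0])
overlay(a,.014,T,R,'o19.png',(225,130,100,100),6,body=.046)
```

```text
t 24.8 F [ 0.019 -0.376  0.131 -0.048 -0.001 -0.006] T [0.6007 0.1358 0.2031] local [0.0015 0.1352 0.0012] rot err [ 0.0004 -0.0004 -0.0003]
[ 0.6115  0.      0.0905 -0.0147]
```

View pics/o19.png

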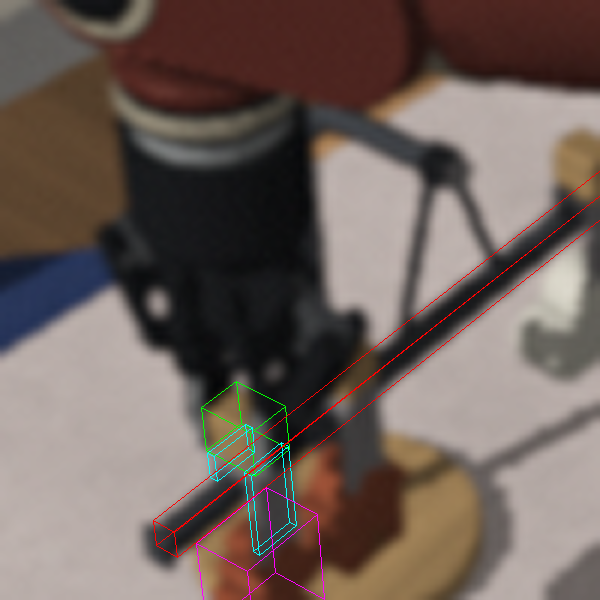

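step_arm --pt "0 0 0 0 0 0 174" --pt "0 0 0 0 0 0 169" --pt "0 0 0 0 0 0 162" --pt "0 0 0 0 0 0 140" --pt "0 0 0 0 0 0 110" --pt "0 0 0 0 0 0 90" --pt "0 0 0 0 0 0 90" --pt "0 0 0 0 0 0 90"

```text
time: 25.6
tool_pos: [0.6008, 0.1356, 0.2032]
tool_rot: [-0.005, 0.674, 0.738, 0.004]
contact_force: [-0.6, 0.5, 0.0]
gripper_width: 0.646
```

Run:
```python
from fit import *
np.set_printoptions(precision=4,suppress=True)
for i in range(3):
    a,T,R=rd(1,.014)
    print(fitbar([a],[.6115,0,.0905,.014],free=(3,),parts=((-.2,-.14),(-.06,-.02)))[0])
overlay(a,.0,T,R,'o20.png',(225,130,100,100),6,body=.046)
```

```text
t 25.65 F [-0.046  0.223 -0.51   0.04   0.043 -0.001] T [0.6008 0.1357 0.2032] local [0.0016 0.135  0.0013] rot err [ 0.0008 -0.0002 -0.0002]
[ 0.6115  0.      0.0905 -0.0613]
t 25.7 F [-0.102  0.349  0.467  0.043 -0.048 -0.023] T [0.6007 0.1357 0.2031] local [0.0015 0.135  0.0012] rot err [ 0.0008 -0.0003 -0.0002]
[ 0.6115  0.      0.0905 -0.0531]
t 25.75 F [-0.224  0.576  0.266 -0.027 -0.016  0.006] T [0.6008 0.1356 0.2031] local [0.0016 0.135  0.0012] rot err [ 0.0008 -0.0002 -0.0002]
[ 0.6115  0.      0.0905 -0.0531]
```

View pics/o20.png

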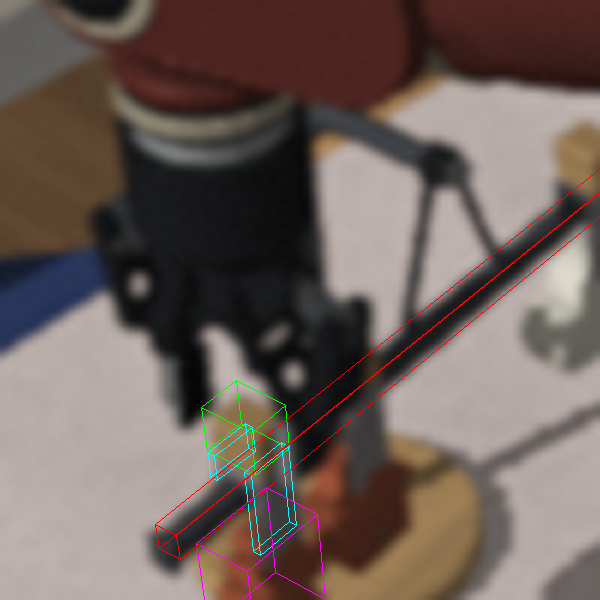

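step_arm --pt "0 0 0.05 0 0 0 90" --pt "0 0 0.13 0 0 0 90" --pt "0 0 0.17 0 0 0 90" --pt "-0.08 -0.01 0.18 0 0 0 90" --pt "-0.17 -0.05 0.18 0 0 0 90" --pt "-0.25 -0.1 0.18 0 0 0 90" --pt "-0.3 -0.17 0.18 0 0 0 90" --pt "-0.3 -0.26 0.18 0 0 0 90" --pt "-0.3 -0.35 0.18 0 0 0 90" --pt "-0.3 -0.4 0.18 0 0 0 90"

```text
time: 26.75
tool_pos: [0.4502, -0.0668, 0.2935]
tool_rot: [-0.004, 0.675, 0.738, 0.004]
contact_force: [0.1, 1.0, -0.0]
gripper_width: 0.649
```

Run:
```python
from fit import *
np.set_printoptions(precision=4,suppress=True)
a=grab('side','s21.png');b=grab('top','t21.png');T,R,s=cur();print(s['time'],T)
Y=.0825
pp=((.165,.2),(-.06,-.02),(-.2,-.15))
for ds in([a],[b],[a,b]): print(fitbar(ds,[.6115,0,Y,-.02],free=(3,),parts=pp,out='b21.png'))
print(fitbar([a,b],[.6115,0,Y,-.02],parts=pp))
im=[cv2.resize(cv2.imread('pics/'+f)[y:y+100,x:x+130],(520,400),interpolation=cv2.INTER_CUBIC) for f,x,y in (('s21.png',245,120),('t21.png',265,140))]
cv2.imwrite('pics/d21.png',cv2.resize(np.hstack(im),(800,308)))
```

```text
26.85 [ 0.4505 -0.0669  0.2933]
(array([ 0.6115,  0.    ,  0.0825, -0.0214]), np.float64(158.2943607408419))
(array([ 0.6115,  0.    ,  0.0825, -0.0464]), np.float64(70.0655293351402))
(array([ 0.6115,  0.    ,  0.0825, -0.0214]), np.float64(230.34014352827737))
(array([ 0.6116,  0.0031,  0.0875, -0.0256]), np.float64(221.94994631849045))
```

View pics/d21.png

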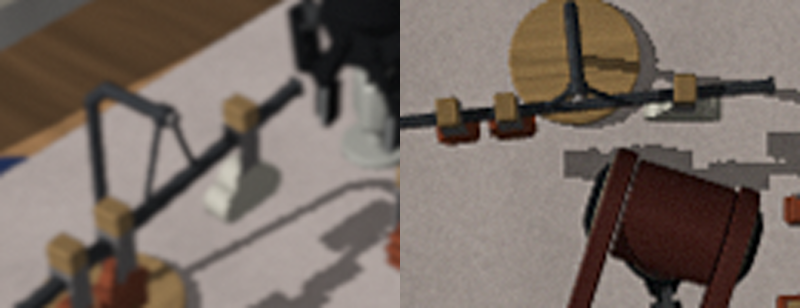

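View pics/b21.png

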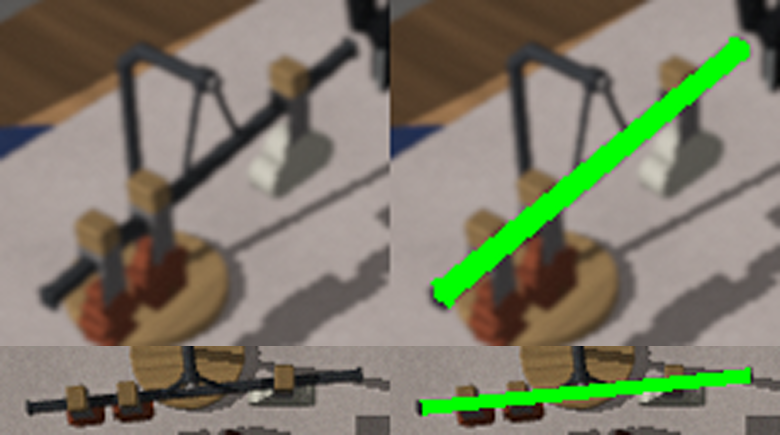

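```bash
cat >> fit.py <<'E'
YAW=.084
def hookfit(ds,th,d0,z0=.016,yaw=.084):
    c0=PIN+barR(yaw,th)@np.array([0,d0,-.078+.016])
    segs=[]
    for d in ds:
        u=proj(d,[c0])[0]; roi=(int(u[0])-14,int(u[1])-14,28,28); m=near(woodseg(d,roi),(14,14)); segs.append((d,roi,m))
    def cost(p):
        P=boxpts(PIN+barR(yaw,th)@np.array([p[0],p[1],-.078+.016+p[2]]),barR(yaw,th),(0,0,0),(.028,.022,.024))
        return sum(np.abs(cv2.GaussianBlur(mask(d,P,r),(0,0),.7)-cv2.GaussianBlur(m,(0,0),.7)).sum() for d,r,m in segs)
    r=minimize(cost,[0,d0,0],method='Nelder-Mead',options=dict(initial_simplex=np.array([[0,d0,0],[.004,d0,0],[0,d0+.005,0],[0,d0,.004]])))
    return r.x.round(4),round(r.fun,1)
E
python3 - <<'E'
from fit import *
np.set_printoptions(precision=4,suppress=True)
a=grab('side');b=grab('top')
for nm,d in(('cloud',-.1),('house',.075),('tree',.135)): print(nm,hookfit([a,b],-.025,d),hookfit([a],-.025,d),hookfit([b],-.025,d))
pp=((.165,.2),(-.06,-.02),(-.2,-.15))
print(fitbar([a],[.6115,0,.084,-.02],parts=pp),fitbar([a,b],[.6115,0,.084,-.02],parts=pp))
T,R,s=cur();print(T,turn(R,0)/1.5); P=PIN+barR(YAW,-.025)@np.array([0,-.066,-.078]);print(P)
E
```

```text
cloud (array([ 0.0015, -0.102 , -0.0036]), np.float64(53.7)) (array([-0.0008, -0.102 , -0.0019]), np.float64(36.7)) (array([ 0.0023, -0.102 ,  0.0011]), np.float64(17.4))
house (array([ 0.0022,  0.077 , -0.0016]), np.float64(61.2)) (array([ 0.0019,  0.0754, -0.0013]), np.float64(40.4)) (array([ 0.049 ,  0.0949, -0.2541]), np.float64(4.6))
tree (array([ 0.0023,  0.1355, -0.0013]), np.float64(63.2)) (array([0.0004, 0.1344, 0.0007]), np.float64(45.8)) (array([ 0.0419,  0.159 , -0.2161]), np.float64(4.5))
(array([ 0.6104,  0.0032,  0.0936, -0.0223]), np.float64(141.31008278782622)) (array([ 0.6121,  0.002 ,  0.0851, -0.0236]), np.float64(212.8107679865265))
[ 0.4507 -0.0645  0.2932] [-0.0091 -0.0009 -0.0037]
[ 0.6172 -0.0677  0.2017]
```

step_arm --pt "0.06 -0.002 0 -0.009 -0.001 -0.004 200" --pt "0.15 -0.003 0 -0.009 -0.001 -0.004 255" --pt "0.24 -0.003 0 -0.009 -0.001 -0.004 255" --pt "0.31 -0.003 0 -0.009 -0.001 -0.004 255" --pt "0.333 -0.003 0 -0.009 -0.001 -0.004 255" --pt "0.333 -0.003 -0.03 -0.009 -0.001 -0.004 255" --pt "0.333 -0.003 -0.08 -0.009 -0.001 -0.004 255" --pt "0.333 -0.003 -0.13 -0.009 -0.001 -0.004 255" --pt "0.333 -0.003 -0.16 -0.009 -0.001 -0.004 255" --pt "0.333 -0.003 -0.164 -0.009 -0.001 -0.004 255"

```text
time: 27.95
tool_pos: [0.6148, -0.065, 0.2078]
tool_rot: [-0.002, 0.676, 0.737, -0.001]
contact_force: [-0.0, -0.4, 0.7]
gripper_width: -0.003
```

Run:
```python
from fit import *
a,T,R=rd(2,-.025)
cv2.imwrite('pics/d22.png',cv2.resize(a['pixels'][120:200,270:360,::-1],(720,640))[:600])
```

```text
t 28.05 F [ 0.347  0.01   0.198 -0.038  0.014  0.005] T [ 0.6167 -0.0656  0.2111] local [-0.0004 -0.0641  0.0095] rot err [-0.0247 -0.0025 -0.0009]
```

View pics/d22.png

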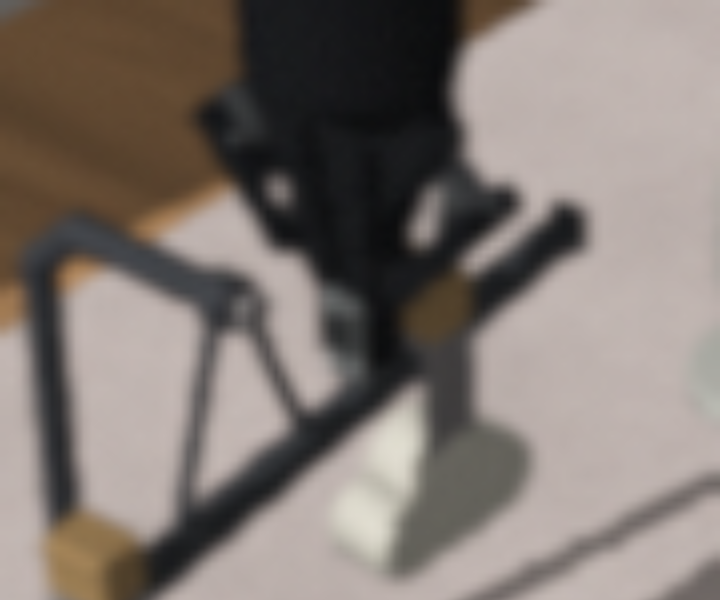

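step_arm --pt "0.001 -0.012 0 0 0 0 255" --pt "0.002 -0.022 0 0 0 0 255" --pt "0.0025 -0.028 0 0 0 0 255" --pt "0.003 -0.032 0 0 0 0 255" --pt "0.003 -0.036 0 0 0 0 255" --pt "0.0035 -0.04 0 0 0 0 255" --pt "0.004 -0.044 0 0 0 0 255" --pt "0.004 -0.047 0 0 0 0 255" --pt "0.004 -0.047 0 0 0 0 255"

```text
time: 28.95
tool_pos: [0.6194, -0.0895, 0.2112]
tool_rot: [0.0, 0.677, 0.736, -0.0]
contact_force: [-0.7, 2.3, 0.2]
gripper_width: -0.004
```

Run:
```python
from fit import *
a,T,R=rd(4,-.025)
cv2.imwrite('pics/d23.png',cv2.resize(a['pixels'][120:200,270:360,::-1],(720,640))[:600])
print(fitbar([a],[.6115,0,.084,-.02],free=(3,),parts=((.165,.2),(-.06,-.02),(-.2,-.15)))[0])
```

```text
t 29.15 F [ 0.135  1.711  0.612  0.259 -0.057  0.01 ] T [ 0.6193 -0.0894  0.211 ] local [ 0.0003 -0.0881  0.0088] rot err [-0.0243 -0.002  -0.0008]
[ 0.6115      0.          0.084      -0.00933594]
```

View pics/d23.png

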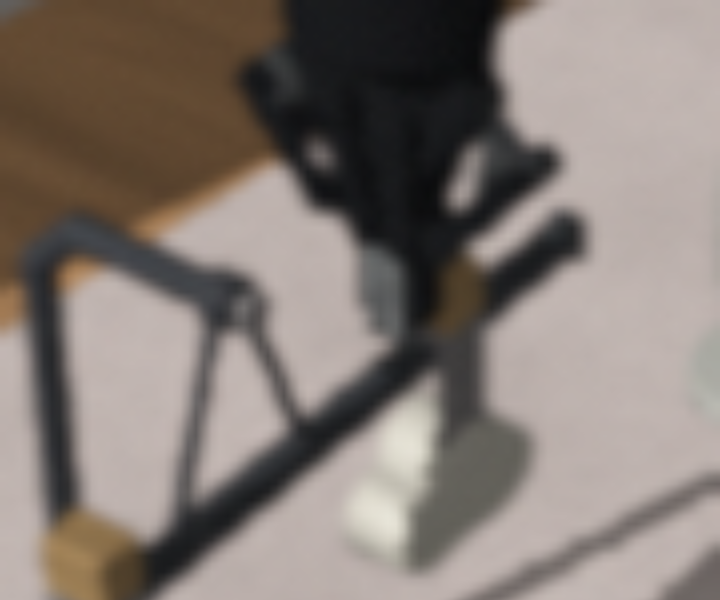

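step_arm --pt "0 0.001 0 0 0 0 255" --pt "0 0.003 0 0 0 0 255" --pt "0 0.005 0 0 0 0 255" --pt "-0.001 0.009 0 0 0 0 255" --pt "-0.001 0.015 0 0 0 0 255" --pt "-0.002 0.022 0.01 0 0 0 255" --pt "-0.002 0.022 0.06 0 0 0 255" --pt "-0.002 0.022 0.14 0 0 0 255" --pt "-0.05 0.022 0.16 0 0 0 255" --pt "-0.14 0.022 0.16 0 0 0 255"

```text
time: 30.15
tool_pos: [0.551, -0.0786, 0.2951]
tool_rot: [0.003, 0.676, 0.737, 0.001]
contact_force: [0.0, 0.2, 0.9]
gripper_width: -0.001
```

step_arm --pt "-0.09 0 0 0 0 0 255" --pt "-0.19 0 0 0 0 0 255" --pt "-0.19 0 0 0 0 0 255"

```text
time: 30.45
tool_pos: [0.4498, -0.0774, 0.2908]
tool_rot: [0.0, 0.677, 0.736, -0.0]
contact_force: [-0.1, 0.2, 0.6]
gripper_width: 0.001
```

```bash
cat >> fit.py <<'E'
PP=((.165,.2),(-.06,-.02),(-.2,-.15))
def look(n,d0,fn):
    print(cur()[2]['time'])
    for i in range(n):
        a=grab('side'); print('1p',fitbar([a],[.6115,0,.084,-.01],free=(3,),parts=PP)[0][3].round(4))
    b=grab('top')
    print(fitbar([a,b],[.6115,0,.084,-.01],parts=PP,out='b'+fn)[0].round(4))
    th=fitbar([a,b],[.6115,0,.084,-.01],parts=PP)[0][3]
    for d in d0: print(d,hookfit([a,b],th,d),hookfit([a],th,d))
    cv2.imwrite('pics/'+fn,cv2.resize(a['pixels'][120:220,250:370,::-1],(720,600),interpolation=cv2.INTER_CUBIC))
E
python3 - <<'E'
from fit import *
look(3,(-.11,.075,.135),'d24.png')
E
```

```text
30.45
1p 0.0049
1p 0.0049
1p 0.0049
[ 0.6116  0.0014  0.0885 -0.0009]
-0.11 (array([ 0.0038, -0.1113, -0.0034]), np.float64(57.8)) (array([ 0.0003, -0.1088,  0.0013]), np.float64(44.9))
0.075 (array([ 0.0002,  0.0777, -0.0012]), np.float64(55.9)) (array([ 0.003 ,  0.0744, -0.0053]), np.float64(40.3))
0.135 (array([ 0.0004,  0.1362, -0.0024]), np.float64(61.1)) (array([-0.0025,  0.1353, -0.002 ]), np.float64(45.9))
```

View pics/d24.png

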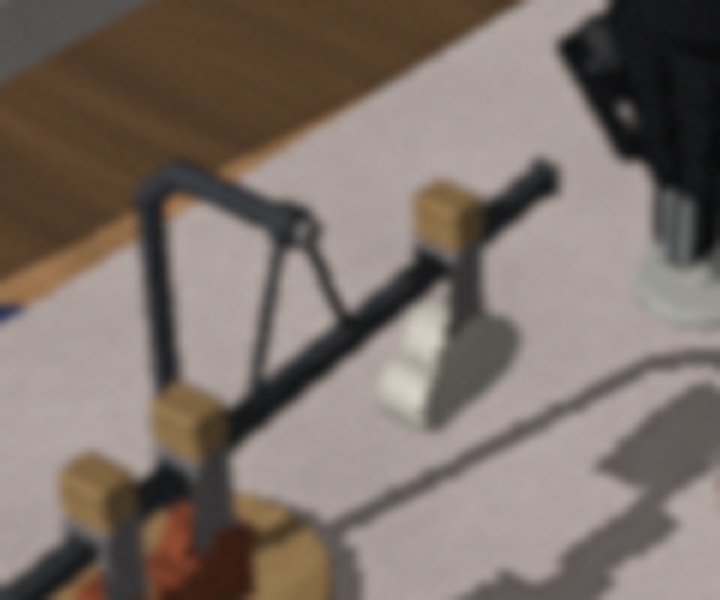

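```bash
cat >> fit.py <<'E'
from scipy.optimize import least_squares
from scipy.ndimage import map_coordinates
def secs(d,p,ys,half=7):
    g=d['pixels'].astype(float).mean(2); out=[]
    R=barR(p[2],p[3]); 
    for y in ys:
        c=PIN*[0,0,1]+[p[0],p[1],0]+R@np.array([0,y,-.085]); q=c+R@np.array([0,.01,0])
        u,v=proj(d,[c,q]); t=(v-u)/np.linalg.norm(v-u); n=np.array([-t[1],t[0]])
        s=np.arange(-half,half+.01,.25); pts=u+s[:,None]*n
        pr=np.mean([map_coordinates(g,[pts[:,1]+k*t[1],pts[:,0]+k*t[0]],order=1) for k in(-1,0,1)],0)
        bgl,bgr=np.median(pr[:8]),np.median(pr[-8:]); bg=min(bgl,bgr); lo=pr.min()
        if bg-lo<25: continue
        w=np.clip((bg-8-pr),0,None); th=(bg+lo)/2
        idx=np.nonzero(pr<th)[0]; 
        # half-level crossings
        i0,i1=idx[0],idx[-1]
        if i0==0 or i1==len(s)-1 or (i1-i0)!=len(idx)-1: continue
        def cr(i,j,lvl): return s[i]+(s[j]-s[i])*(lvl-pr[i])/(pr[j]-pr[i])
        e0=cr(i0-1,i0,(bgl+lo)/2) ; e1=cr(i1+1,i1,(bgr+lo)/2)
        out.append((y,(e0+e1)/2,e1-e0,u,n))
    return out
def linefit(ds,p0,ysl,w=None):
    p=np.array(p0,float)
    for it in range(4):
        obs=[]
        for d,ys in zip(ds,ysl):
            S=secs(d,p,ys); wm=np.median([x[2] for x in S])
            obs+= [(d,y,u+o*n,n) for y,o,wd,u,n in S if abs(wd-wm)<1.2]
        def res(p):
            R=barR(p[2],p[3]); r=[]
            for d,y,m,n in obs:
                c=np.array([p[0],p[1],.278])+R@np.array([0,y,-.085]); r.append((proj(d,[c])[0]-m)@n)
            r+= [(p[1]-0.0005)/.001*.3] ; return r
        sol=least_squares(res,p,loss='soft_l1',f_scale=.3); p=sol.x
    r=np.array(res(p)[:-1]); return p.round(4),len(obs),r.std().round(3)
E
cat > t.py <<'E'
from fit import *
import sys
a0=dict(eyes.grab_frame('side'));b0=dict(eyes.grab_frame('top'))
import pickle; 
def run(fs,ft,th,sy,ty):
    a=dict(a0);b=dict(b0)
    if fs: a['pixels']=cv2.imread('pics/'+fs)[:,:,::-1]; b['pixels']=cv2.imread('pics/'+ft)[:,:,::-1]
    print(fs,linefit([a,b],[.6115,0.0,.085,th],[sy,ty]))
    print('   side ',linefit([a],[.6115,0.0,.085,th],[sy])) 
full=np.r_[np.arange(.10,.185,.005),np.arange(-.18,-.04,.005)]
three=np.r_[np.arange(.155,.185,.004),np.arange(.09,.12,.004),np.arange(-.18,-.125,.004),np.arange(-.08,-.04,.004)]
run('s0.png','t0.png',-.175,full,full)
run('s3.png','t3.png',-.175,full,full)
run('s12.png','t12.png',.19,three,three)
run('s21.png','t21.png',-.02,three,three)
run(None,None,0,three,three)
E
python3 t.py
```

```text
s0.png (array([ 0.6121, -0.0036,  0.0829, -0.1827]), 75, np.float64(0.202))
   side  (array([6.449e-01, 5.000e-04, 7.037e-01, 8.290e-01]), 1, np.float64(0.0))
s3.png (array([ 0.6121, -0.0037,  0.0829, -0.1828]), 75, np.float64(0.202))
   side  (array([6.442e-01, 5.000e-04, 7.005e-01, 8.329e-01]), 1, np.float64(0.0))
s12.png (array([0.6114, 0.0062, 0.0837, 0.1895]), 69, np.float64(0.177))
   side  (array([6.331e-01, 5.000e-04, 8.090e-01, 6.725e-01]), 21, np.float64(0.8))
s21.png (array([ 6.118e-01,  3.000e-04,  8.830e-02, -1.820e-02]), 70, np.float64(0.291))
   side  (array([ 6.2930e-01,  5.0000e-04, -2.5303e+00,  3.9370e-01]), 6, np.float64(0.027))
None (array([6.117e-01, 5.000e-04, 8.810e-02, 2.300e-03]), 71, np.float64(0.302))
   side  (array([ 6.2640e-01,  5.0000e-04, -2.4412e+00, -1.7410e-01]), 0, np.float64(nan))
  return _methods._mean(a, axis=axis, dtype=dtype,
  ret = ret.dtype.type(ret / rcount)
  ret = _var(a, axis=axis, dtype=dtype, out=out, ddof=ddof,
  arrmean = um.true_divide(arrmean, div, out=arrmean,
  ret = ret.dtype.type(ret / rcount)
```

```bash
cat >> t.py <<'E'
print('--')
def one(d,th,ys,yaw=.0835):
    p=[.6118,.0003,yaw,th]
    for it in range(4):
        S=secs(d,p,ys); wm=np.median([x[2] for x in S]); O=[(y,u+o*n,n) for y,o,wd,u,n in S if abs(wd-wm)<1.2]
        def res(q):
            R=barR(yaw,q[0]); return [(proj(d,[np.array([.6118+q[1],.0003,.278])+R@np.array([0,y,-.085])])[0]-m)@n for y,m,n in O]
        r=least_squares(res,[p[3],p[0]-.6118],loss='soft_l1',f_scale=.3); p[3]=r.x[0];p[0]=.6118+r.x[1]
    return r.x.round(4),len(O),np.std(r.fun).round(3)
for fs,th,sy in(('s3.png',-.18,full),('s12.png',.19,three),('s21.png',-.02,three),(None,0,three)):
    a=dict(a0)
    if fs: a['pixels']=cv2.imread('pics/'+fs)[:,:,::-1]
    print(fs,one(a,th,sy))
E
python3 t.py 2>/dev/null | sed -n '/--/,$p'
```

```text
--
s3.png (array([-0.1832, -0.0009]), 39, np.float64(0.111))
s12.png (array([ 0.1897, -0.0012]), 39, np.float64(0.216))
s21.png (array([-0.0256, -0.0007]), 35, np.float64(0.205))
None (array([-0.0032, -0.0007]), 36, np.float64(0.261))
```

Run:
```python
from h import *
s=monitor.state();print(s['time'],s['contact_force']);print(manip.job_done())
```

```text
30.85 [ 0.67071547  0.62104972 -0.05035268]
the job is handed in; nothing more can be done
None
```

The mobile is hung and I handed the job in at 30.9 s of the 72 s allowed; no verdict was reported.

- **Cloud:** it went on the right half first, about 100 mm out. I eased it down until the wrist force was about 0 and let go. The bar settled near 0.19.
- **Tree:** it went on the left half, outside the house, about 135 mm out, and I let go at about 0 N. The bar then sat near -0.02.
- **Levelling:** I slid the cloud about 9 mm outward with the closed fingers.

In the last pictures before hand-in the arm was clear and the bar was still over three frames. Both hooks looked seated, with the cloud about 110 mm right and the tree about 135 mm left.

- **Bar tilt:** the fits disagreed slightly, running from -0.003 to +0.005 rad depending on the bar yaw assumed. All are inside the ±0.015 limit.
- **Hook heights:** the grip-block fits scattered by up to about 5 mm, so these rest on the pictures rather than exact numbers.
- **Side objects:** I did not measure the monitor, snack container, clipper case and teether again. The arm never worked near them.

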